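# Reload the vacuum pump's drying canister from the back of the rack

## Robot

A 6-joint arm with a two-finger parallel gripper is mounted at the origin on the work surface. World frame = base frame: x ahead of the robot, y to its left, z up, the work surface at z = 0. Lengths are in m, angles in rad, forces in N, time in s.
With the tool pointing down it reaches from about 0.35 to 0.975 m from the base axis. Payload 4.9 kg.
Tool frame: the origin (TCP) lies at the very end of the fingers, on their centre line; the grasp point (between the pads) lies 19 mm behind it; x points along the fingers, z is the direction in which the jaws open and shut, and the axes are right-handed (so a half turn about x gives the same grasp; the last joint's range is limited). The gripper opens to 85 mm and grips with 20 to 120 N. Pads are 22 mm wide; open, the fingers measure 114 mm over their backs; the gripper's body (76 mm by 85 mm) begins 54 mm behind the grasp point. The pads swing forward as they close: fully open they stand 13 mm farther back than shut.
Start: joints at [1.139, 0.053, 1.613, -0, 1.476, -0.119], TCP at [0.192, 0.595, 0.203] pointing down, gripper open.
Joint ranges: [-3.01, 3.01], [-1.01, 2.22], [0.06, 2.58], [-1.02, 4.17], [0.09, 2.62], [-3.14, 3.14]. Speed limits (rad/s): [2.57, 2.57, 3.14, 3.14, 3.14, 3.14].

## Interface

Orientations are given as a unit quaternion [w, x, y, z].
In Python, from plant import manip, viewer gives the robot as it stands.
- The arm moves only by the shell command python3 -m inch 'ROWS'. ROWS is JSON, a list of rows, each an object with "fingers": the opening, from -1 (shut) to 1 (fully open), so that 0 is half open; "delta_pos": the shift along the tool's x, y, z in cm, a list of three; "twist": the turn, a rotation vector about the tool's x, y, z in degrees, a list of three. A call has 1 to 5 rows; each row shifts and turns the commanded pose from where the row before left it, along the tool's axes as they then stand; what a row does not reach is not made up. A row lasts 1/8 s, in which the tool goes at most 62.5 mm and 10.7 degrees, less where a joint would pass 70% of its speed; a pose out of reach is approached as far as the arm can. A call is refused whole if a number of a shift passes 6.25 or a number of a turn 10.7, either way. A call with a gripper value outside its range is refused whole. The fingers move at their own pace and stop on an object; the grip force is fixed at half the most. Time passes only in rows, so rows that do not move let the fingers close. It gives the time, the measured TCP pose, the force and the opening at its end, in the units of the state.
- manip.state(): the state, without advancing time (a new reading comes with each control period).
- viewer.grab_frame(name): name is "scene" or "top" or "wrist"; returns a dict with "pixels" (384x512x3 uint8, blue, green, red), "range_z" (384x512 float32, m along the optical axis (not along the pixel's ray), 0 where there is no reading), "K" (3x3 intrinsics, pixels), "pose" (4x4, takes a point from camera to world coordinates). Camera axes: x right, y down, z forward; pixel columns grow to the right and rows downward; lengths in m; the calibration is good to about 2 mm. A picture is of the moment at which its call begins.
- manip.job_done(): hands the job in, once; it reports no verdict.
The state is a dict: "time": time; "joint_pos": joint angles; "joint_vel": joint speeds; "joint_efforts": joint torques, N m; "tool_pos": TCP position; "tool_rot": TCP orientation; "contact_force": force on the tool from outside, world axes, zero at the start; "ft_torque": the same for the moment, N m; "gripper_width": opening from 0.0 (shut) to 1.0 (fully open).
Only numpy, scipy, OpenCV 4.12 (cv2) and the standard library are available. Lean on these libraries where they do the work, as an engineer would, in place of code of your own. Each camera call takes 0.05 s, during which the arm holds its last target.

## Task

Open the pump's drying canister by turning its lid anticlockwise until the lugs reach the slots, and lift it off and lay it flat, grip bar up, in the middle of the black tray. Then fetch every spare orange cartridge from the back of the storage rack, moving aside the jar that stands in front of it, and stand all of them upright side by side on the floor of the canister. Finish with all three jars standing upright in the rack's front places again (any jar in any lane) in the middle of the open part, and do not disturb the other things on the table.

Things in the scene. Friction and masses are not known exactly. Their poses are not given: they have to be found in the camera images.
- rack: wooden storage rack, 225 (x) x 290 (y) x 62 mm high, fixed; origin on the table under its middle line (its floor spans x = -125 to +100 mm); its open front faces its -x. Floor board 8 mm thick. Three lanes run along x, centred at y = -90, 0, +90 mm, 70 mm wide between 20 mm thick walls.
- rack_front (a point): on the rack's floor, middle of the middle lane's front place: rack x = -45 mm, y = 0, 8 mm above the table; axes as the rack's. The front part (x = -125 to 0 mm) has no roof and walls only 24 mm high. The front places of the other lanes lie 90 mm to either side in y. A jar standing there blocks its lane.
- rack_rear (a point): on the rack's floor, middle lane's rear place: rack x = +51 mm. The rear part (x = 5 to 100 mm) has a blue roof 57 to 62 mm high with a 36 mm wide slot along each lane's middle, open at the front: a cartridge's stem sticks up through it, its body can't pass. There is 13 mm of headroom above the body. Bring a cartridge forward (-x) to about rack x = -45 mm before lifting it out.
- canister: round aluminium canister, fixed; origin under its centre on the table. Outside 156 mm, inside 144 mm across; inner floor 12 mm, rim 112 mm above the table. Two blue bayonet ears around the rim, centred on its +y and -y axes, each about 105 degrees long, reach in over the lid's lugs; 201 mm across, top 130.5 mm high.
- canister_rim (a point): centre of the canister's mouth, 112 mm above the table; axes as the canister's. Inside is room for three cartridges set a third of a circle apart, 36 mm from the middle. The two slots between the ears, where the lugs pass up, are on its +x and -x sides, 75 degrees wide. Stops under the middle of the ears let the locked lid turn only anticlockwise, seen from above, towards the slots.
- lid_grip (a point): centre of the lid's red grip bar (80 mm along its x, 24 across y, 34 high); turns with the lid. 35 mm above the lid's underside; 139 mm above the table when on the canister. Lid loose, 0.2 to 0.33 kg. It starts locked, its x axis 0.92 to 1.22 rad clockwise of the canister's; it lifts freely once turned anticlockwise till both x axes agree within 0.4 rad.
- lid_disc (a point): centre of the lid's grey disc, 13 mm above the lid's underside: disc 154 mm in diameter, 10 mm thick, rubber spigot 138 mm in diameter, 8 mm deep below it, two red lugs on its own +x and -x sides (184 mm across, 36 mm wide).
- tray: low black plastic tray, 240 x 240 mm, walls 5 mm thick and 18 mm high, floor 5 mm thick, fixed; origin under its centre. Empty.
- mat: green mat, 110 (x) x 160 (y) x 3 mm, fixed flat on the table, clear at the start; origin under its centre. A free place to stand a jar for the time being.
- jar_a_mid (a point): squat reagent jar (amber glass, white cap, paper band), loose, 0.2 to 0.45 kg: body 60 mm in diameter, 60 mm high, with a cap 38 mm in diameter from 60 to 88 mm above its underside. The point is at its centre, 44 mm above the underside; z up along its axis. Three jars, one in each front place of the rack.
- jar_b_mid (a point): squat reagent jar (white ceramic, blue cap, paper band), loose, 0.2 to 0.45 kg: body 60 mm in diameter, 60 mm high, with a cap 38 mm in diameter from 60 to 88 mm above its underside. The point is at its centre, 44 mm above the underside; z up along its axis. Three jars, one in each front place of the rack.
- jar_c_mid (a point): squat reagent jar (green glass, black cap, paper band), loose, 0.2 to 0.45 kg: body 60 mm in diameter, 60 mm high, with a cap 38 mm in diameter from 60 to 88 mm above its underside. The point is at its centre, 44 mm above the underside; z up along its axis. Three jars, one in each front place of the rack.
- cart_1_mid (a point): spare drying cartridge, loose, 0.14 to 0.3 kg: orange body 52 mm in diameter, 36 mm high, with a yellow stem 26 mm in diameter from 36 to 90 mm above its underside. The point is at its centre, 45 mm above the underside; z up along its axis. It starts in the rear place of one of the lanes; two or three are present (None if absent).
- cart_2_mid (a point): spare drying cartridge, loose, 0.14 to 0.3 kg: orange body 52 mm in diameter, 36 mm high, with a yellow stem 26 mm in diameter from 36 to 90 mm above its underside. The point is at its centre, 45 mm above the underside; z up along its axis. It starts in the rear place of one of the lanes; two or three are present (None if absent).
- cart_3_mid (a point): spare drying cartridge, loose, 0.14 to 0.3 kg: orange body 52 mm in diameter, 36 mm high, with a yellow stem 26 mm in diameter from 36 to 90 mm above its underside. The point is at its centre, 45 mm above the underside; z up along its axis. It starts in the rear place of one of the lanes; two or three are present (None if absent).
- beaker: bystander: glass beaker, 66 mm wide, 80 mm high; not part of the job
- washbottle: bystander: white wash bottle with red cap, 60 mm wide, 150 mm high; not part of the job
- bulb: bystander: round glass gas bulb with blue tap on a cork ring, 110 mm wide, 170 mm high; not part of the job
- screwdriver: bystander: screwdriver lying on the table; not part of the job
Not all that is in view belongs to the job. Leave any red look-alike of the part that bears cart_2_mid alone.

How it is judged:
On the way, in this order (a step that is already met when the one before it is completed fails the run):
1. the lid is off the canister and lies flat in the black tray (x of lid_grip in the frame of tray between -0.04 and 0.04 m and y of lid_grip in the frame of tray between -0.04 and 0.04 m and z of lid_grip in the frame of tray between 0.032 and 0.048 m and angle between lid_grip's own z axis and vertical below 0.08 rad), for 0.2 s.
2. every cartridge stands in the canister (horizontal distance between each of cart_1_mid, cart_2_mid, cart_3_mid and canister below 0.055 m and z of cart_1_mid in the frame of canister between 0.047 and 0.067 m and angle between each of cart_1_mid, cart_2_mid, cart_3_mid's own z axis and vertical below 0.2 rad and z of cart_2_mid in the frame of canister between 0.047 and 0.067 m and z of cart_3_mid in the frame of canister between 0.047 and 0.067 m), for 0.2 s.
At the end, for the whole second after the job is handed in: Lid flat (0.08 rad), bar up, in the tray, within 40 mm of its middle in x and y; every cartridge present upright (0.2 rad) on the canister's floor; every jar upright (0.12 rad) on the rack's floor in a front place, 20 to 70 mm in front of the rack's middle; bystanders moved under 40 mm (all of step 1 and all of step 2 and x of jar_a_mid in the frame of rack between -0.07 and -0.02 m and y of jar_a_mid in the frame of rack between -0.11 and 0.11 m and z of jar_a_mid in the frame of rack between 0.044 and 0.06 m and angle between each of jar_a_mid, jar_b_mid, jar_c_mid's own z axis and vertical below 0.12 rad and x of jar_b_mid in the frame of rack between -0.07 and -0.02 m and y of jar_b_mid in the frame of rack between -0.11 and 0.11 m and z of jar_b_mid in the frame of rack between 0.044 and 0.06 m and x of jar_c_mid in the frame of rack between -0.07 and -0.02 m and y of jar_c_mid in the frame of rack between -0.11 and 0.11 m and z of jar_c_mid in the frame of rack between 0.044 and 0.06 m); the robot touches nothing.
It fails at once if a bystander is pushed more than 40 mm from its place (distance of any of beaker, washbottle, bulb, screwdriver from where it was at the start of the episode above 0.04 m).
Of cart_1, cart_2, cart_3 only 2 to 3 are there at a start; the rules pass over those that are not, and their reading is None.
At some moment in a run one of jar_a, jar_b, jar_c may be knocked a few centimetres aside while the robot is not near it.
It also fails if it takes over 210 s, if anything falls off the work surface, if the arm or the gripper's body presses on something with over 40 N, if the wrist force passes 120 N, or if a joint passes its speed limit or range.

## Working session

There is one attempt and no reset: what is moved stays moved. The work goes in short steps, Python scripts to look and compute and a shell command to move; the robot and the scene stay as the last step left them, time stands still between calls to the robot, and variables do not carry over. Pictures are saved under pics/ and viewed, and the job is handed in when it is done.

```bash
ls; mkdir -p pics; python3 - <<'E'
from plant import manip, viewer
import cv2
print(manip.state())
for n in ["scene","top","wrist"]:
    f=viewer.grab_frame(n); cv2.imwrite(f"pics/a_{n}.png",f["pixels"]); print(n,f["K"].round(1).tolist(),f["pose"].round(4).tolist())
E
```

```text
pics
{'time': 0.0, 'joint_pos': array([ 1.13898036e+00,  5.33820614e-02,  1.61425717e+00,  2.55884374e-06,
        1.47601667e+00, -1.18996477e-01]), 'joint_vel': array([-1.84404768e-04,  1.97583661e-03,  3.09248919e-04, -5.16315904e-04,
       -2.91961837e-04,  8.94234564e-06]), 'joint_efforts': array([-7.32244807e-04, -3.93673396e+01, -3.70182896e+01, -1.29215741e-04,
        6.94948787e-03, -1.42197089e-05]), 'tool_pos': array([0.1920532 , 0.59405629, 0.20146946]), 'tool_rot': array([ 0.57114551, -0.41636509,  0.57241968,  0.41565445]), 'contact_force': array([0.25205164, 0.49538487, 0.22010157]), 'ft_torque': array([-0.01503473,  0.03162305,  0.02561117]), 'gripper_width': 1.001798917620805}
scene [[359.8, 0.0, 253.4], [0.0, 359.8, 196.0], [0.0, 0.0, 1.0]] [[0.707, 0.5645, -0.426, 1.0173], [0.7072, -0.5657, 0.4241, -0.5652], [-0.0016, -0.6011, -0.7991, 1.1484], [0.0, 0.0, 0.0, 1.0]]
top [[479.8, 0.0, 262.2], [0.0, 479.8, 190.9], [0.0, 0.0, 1.0]] [[-0.0024, -0.985, 0.1726, 0.1208], [-0.9999, 0.0043, 0.0106, -0.0413], [-0.0112, -0.1725, -0.9849, 1.8495], [0.0, 0.0, 0.0, 1.0]]
wrist [[295.2, 0.0, 255.3], [0.0, 295.2, 189.0], [0.0, 0.0, 1.0]] [[0.3074, 0.9112, 0.2743, 0.1231], [0.9516, -0.2936, -0.091, 0.618], [-0.0024, 0.289, -0.9573, 0.3732], [0.0, 0.0, 0.0, 1.0]]
```

View pics/a_scene.png

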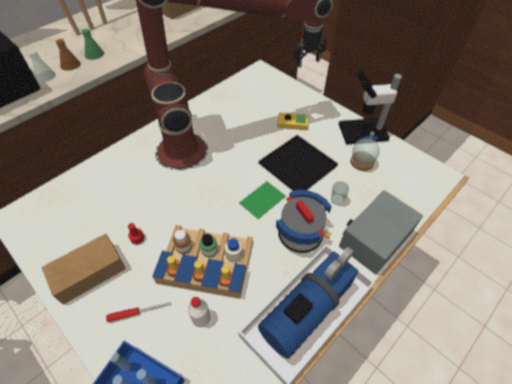

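View pics/a_top.png

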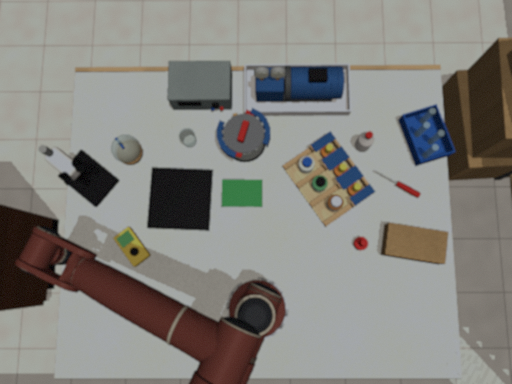

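View pics/a_wrist.png

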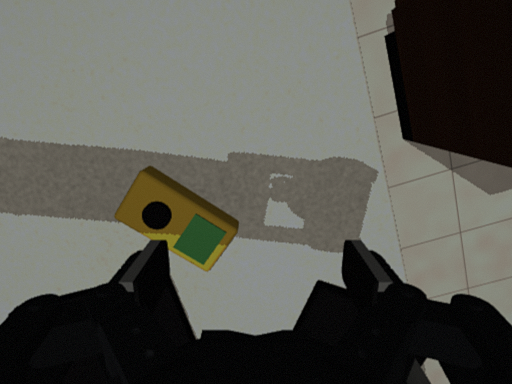

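```bash
cat > h.py <<'E'
import numpy as np, cv2
from plant import manip, viewer
from scipy.spatial.transform import Rotation as R
def frame(n,save=None):
    f=viewer.grab_frame(n)
    if save: cv2.imwrite(f"pics/{save}.png",f["pixels"])
    return f
def cloud(f):
    h,w=f["range_z"].shape; u,v=np.meshgrid(np.arange(w),np.arange(h)); z=f["range_z"]; K=f["K"]
    p=np.stack([(u-K[0,2])/K[0,0]*z,(v-K[1,2])/K[1,1]*z,z],-1)
    P=p@f["pose"][:3,:3].T+f["pose"][:3,3]
    P[z==0]=np.nan
    return P
def ray(f,u,v,z):
    K=f["K"]; d=f["pose"][:3,:3]@np.array([(u-K[0,2])/K[0,0],(v-K[1,2])/K[1,1],1.]); o=f["pose"][:3,3]
    return o+d*(z-o[2])/d[2]
def proj(f,p):
    q=f["pose"][:3,:3].T@(np.asarray(p)-f["pose"][:3,3]); q=f["K"]@(q/q[2]); return q[:2]
def hsv(f): return cv2.cvtColor(f["pixels"],cv2.COLOR_BGR2HSV)
def crop(f,u0,u1,v0,v1,s,name):
    cv2.imwrite(f"pics/{name}.png",cv2.resize(f["pixels"][v0:v1,u0:u1],None,fx=s,fy=s,interpolation=cv2.INTER_CUBIC))
def tool():
    s=manip.state(); q=s["tool_rot"]; return s,np.array(s["tool_pos"]),R.from_quat([q[1],q[2],q[3],q[0]])
def rel(target,jaw=None):
    """shift in tool axes (cm) to world target (TCP); jaw = wanted world yaw (deg) of jaw (tool z) axis, tool pointing down"""
    s,p,r=tool(); d=r.inv().apply(np.asarray(target)-p)*100
    print("t",round(s["time"],2),"tcp",p.round(4),"shift cm",d.round(2))
    m=r.as_matrix(); yaw=np.degrees(np.arctan2(m[1,2],m[0,2])); print("jaw yaw",yaw.round(1),"toolx",m[:,0].round(3))
    if jaw is not None:
        dy=(jaw-yaw+90)%180-90
        z=np.array([np.cos(np.radians(yaw+dy)),np.sin(np.radians(yaw+dy)),0]); x=np.array([0,0,-1.]); 
        T=R.from_matrix(np.stack([x,np.cross(z,x),z],1)); print("twist total deg",np.degrees((r.inv()*T).as_rotvec()).round(2),"joints",np.array(s["joint_pos"]).round(2))
E
python3 - <<'E'
from h import *
f=frame("top"); g=frame("scene")
np.savez("top0.npz",**f)
crop(f,140,390,100,260,3,"b_top"); crop(g,120,380,130,310,3,"b_scene")
P=cloud(f); H=hsv(f)
for (u,v) in [(243,130),(306,164),(320,183),(336,202),(180,198),(242,193),(187,137),(125,149),(364,140),(361,243),(405,190),(60,300)]:
    print((u,v),P[v,u].round(3),H[v,u])
E
```

```text
(243, 130) [0.643 0.047 0.16 ] [  1 194 147]
(306, 164) [ 0.531 -0.187  0.089] [109 182 133]
(320, 183) [ 0.457 -0.237  0.096] [140  29  26]
(336, 202) [ 0.385 -0.295  0.096] [109  12 172]
(180, 198) [0.415 0.297 0.015] [120  22  23]
(242, 193) [0.434 0.057 0.015] [ 66 140 122]
(187, 137) [0.664 0.278 0.003] [ 54   9 146]
(125, 149) [0.585 0.489 0.12 ] [ 27  18 129]
(364, 140) [ 0.615 -0.403  0.117] [ 18  18 139]
(361, 243) [ 0.235 -0.382  0.089] [  0 186 126]
(405, 190) [ 0.443 -0.573  0.018] [  2 149 111]
(60, 300) [0.03  0.741 0.007] [ 75   3 163]
```

View pics/b_top.png

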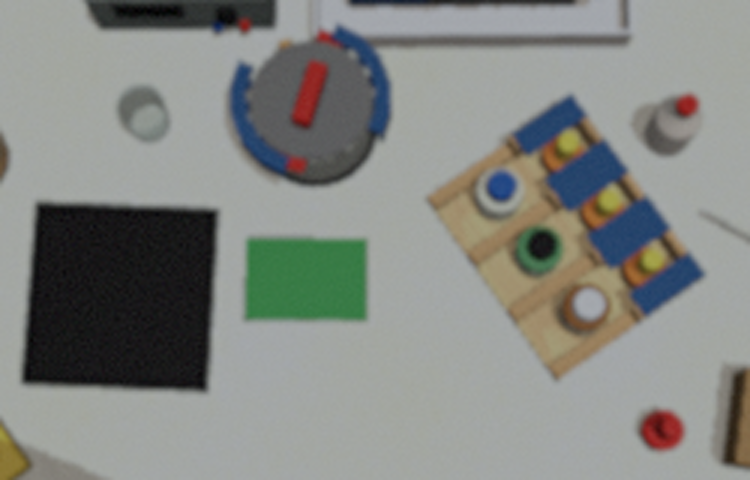

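View pics/b_scene.png

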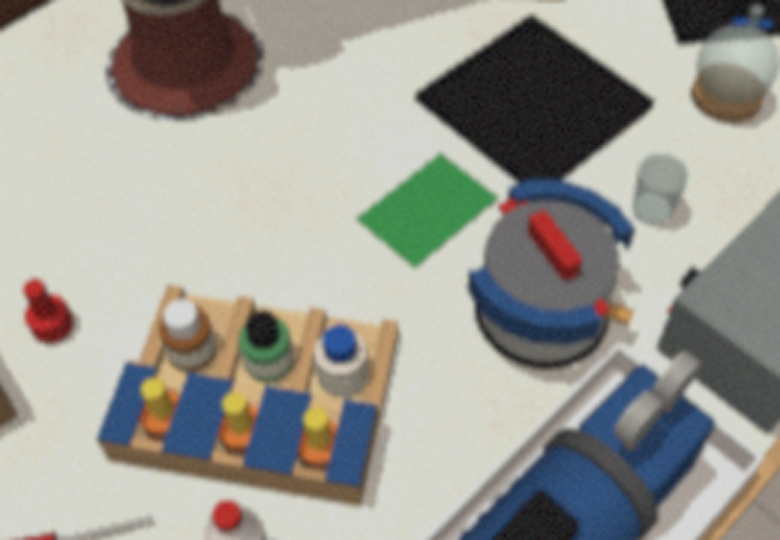

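```bash
cat > m.py <<'E'
from h import *
def cents(f,lo,hi,roi,z,amin=15):
    """centroids of HSV blobs in roi cast on plane z"""
    u0,u1,v0,v1=roi; M=cv2.inRange(hsv(f),np.array(lo),np.array(hi)); Q=np.zeros_like(M); Q[v0:v1,u0:u1]=M[v0:v1,u0:u1]
    n,L,S,C=cv2.connectedComponentsWithStats(Q); out=[]
    for i in range(1,n):
        if S[i,4]>=amin:
            c=cv2.findContours((L==i).astype(np.uint8),cv2.RETR_EXTERNAL,cv2.CHAIN_APPROX_NONE)[0][0]
            out.append((C[i].round(1),S[i,4],ray(f,*C[i],z).round(4),c))
    return out
E
python3 - <<'E'
from m import *
f=frame("top"); g=frame("scene")
for n,F in(("top",f),("scene",g)):
    print(n)
    roi=(0,512,0,384)
    for nm,lo,hi,z in [("tray",(0,0,0),(179,255,45),.018),("mat",(45,90,60),(80,255,255),.003),("blue",(100,130,50),(125,255,255),.062),("yellow",(20,110,90),(35,255,255),.098),("red",(0,150,70),(8,255,255),.156),("wood",(8,60,100),(20,160,255),.03)]:
        for o in cents(F,lo,hi,roi,z,15):
            if o[2][0]<.2 or o[2][0]>.85: continue
            r=cv2.minAreaRect(o[3]); b=cv2.boxPoints(r)
            print(nm,o[0],o[1],o[2], [ray(F,*q,z)[:2].round(3).tolist() for q in b] if o[1]>40 else "")
E
```

```text
top
tray [297.7  97.6] 130 [ 0.8209 -0.1649  0.018 ] [[0.814, -0.096], [0.871, -0.111], [0.818, -0.295], [0.761, -0.279]]
tray [188.9 103.5] 138 [0.7986 0.2714 0.018 ] [[0.81, 0.32], [0.809, 0.223], [0.784, 0.223], [0.784, 0.319]]
tray [214.9 104.5] 46 [0.7941 0.1671 0.018 ] [[0.789, 0.186], [0.813, 0.175], [0.798, 0.148], [0.775, 0.158]]
tray [ 90.3 178.7] 1444 [0.493  0.6505 0.018 ] [[0.503, 0.774], [0.61, 0.695], [0.487, 0.543], [0.383, 0.622]]
tray [179.7 198.6] 3466 [0.4128 0.2981 0.018 ] [[0.306, 0.418], [0.539, 0.413], [0.523, 0.178], [0.292, 0.188]]
tray [503.6 174.8] 57 [ 0.5009 -0.9575  0.018 ] [[0.494, -0.922], [0.52, -0.988], [0.507, -0.992], [0.481, -0.926]]
tray [320.2 181.4] 55 [ 0.478  -0.2468  0.018 ] [[0.492, -0.231], [0.491, -0.262], [0.464, -0.261], [0.464, -0.23]]
tray [ 57.4 252. ] 43 [0.2088 0.7591 0.018 ] [[0.191, 0.784], [0.235, 0.765], [0.221, 0.736], [0.177, 0.755]]
tray [134.  251.2] 35 [0.211  0.4666 0.018 ] 
mat [317.9 184.3] 66 [ 0.4693 -0.2393  0.003 ] [[0.465, -0.21], [0.504, -0.232], [0.479, -0.274], [0.441, -0.252]]
mat [241.7 192.6] 1016 [0.438  0.
[... 5943 characters left out ...]
508, -0.624]]
wood [360.9 164.4] 153 [0.6213 0.461  0.03  ] [[0.59, 0.418], [0.565, 0.475], [0.651, 0.509], [0.675, 0.452]]
wood [199.3 246.1] 1106 [ 0.4422 -0.2622  0.03  ] [[0.399, -0.383], [0.293, -0.272], [0.509, -0.133], [0.598, -0.252]]
wood [325.9 234.1] 48 [0.7273 0.0916 0.03  ] [[0.717, 0.076], [0.71, 0.1], [0.738, 0.106], [0.745, 0.083]]
wood [ 79.6 264. ] 2293 [ 0.2067 -0.595   0.03  ] [[0.123, -0.704], [0.153, -0.465], [0.288, -0.486], [0.251, -0.712]]
wood [245.1 249.2] 274 [ 0.5654 -0.1569  0.03  ] [[0.504, -0.148], [0.547, -0.105], [0.63, -0.188], [0.59, -0.228]]
wood [196.6 285.6] 637 [ 0.5489 -0.3628  0.03  ] [[0.439, -0.456], [0.403, -0.42], [0.65, -0.253], [0.679, -0.292]]
```

```bash
python3 - <<'E'
from m import *
rel([.60,.06,.30],72.5)
rel([.41,.30,.30],72.5)
E
```

```text
t 0.35 tcp [0.1922 0.5945 0.2024] shift cm [ -9.74 -55.24 -38.32]
jaw yaw 72.1 toolx [-0. -0. -1.]
twist total deg [-0.42 -0.02 -0.  ] joints [ 1.14  0.05  1.61  0.    1.48 -0.12]
t 0.35 tcp [0.1922 0.5945 0.2024] shift cm [ -9.75 -29.78 -21.33]
jaw yaw 72.1 toolx [-0. -0. -1.]
twist total deg [-0.42 -0.02 -0.  ] joints [ 1.14  0.05  1.61  0.    1.48 -0.12]
```

```bash
python3 -m inch '[{"fingers":1,"delta_pos":[-1.5,-4,-2.7],"twist":[0,0,0]},{"fingers":1,"delta_pos":[-1.5,-4,-2.7],"twist":[0,0,0]},{"fingers":1,"delta_pos":[-1.5,-4,-2.7],"twist":[0,0,0]},{"fingers":1,"delta_pos":[-1.5,-4,-2.7],"twist":[0,0,0]},{"fingers":1,"delta_pos":[-1.5,-4,-2.7],"twist":[0,0,0]}]'
python3 -m inch '[{"fingers":1,"delta_pos":[0,-4,-2.8],"twist":[0,0,0]},{"fingers":1,"delta_pos":[0,-4,-2.8],"twist":[0,0,0]},{"fingers":1,"delta_pos":[0,-4,-2.8],"twist":[0,0,0]},{"fingers":1,"delta_pos":[0,-4,-2.8],"twist":[0,0,0]},{"fingers":1,"delta_pos":[0,-4,-2.8],"twist":[0,0,0]}]'
python3 - <<'E'
from m import *
rel([.60,.06,.30],72.5)
E
```

```text
time: 0.98
tool_pos: [0.3418, 0.4033, 0.2783]
tool_rot: [0.572, -0.416, 0.572, 0.416]
contact_force: [1.1, 0.2, 0.3]
gripper_width: 1.0
time: 1.6
tool_pos: [0.4891, 0.2085, 0.2779]
tool_rot: [0.572, -0.416, 0.572, 0.416]
contact_force: [-0.5, 0.5, -0.5]
gripper_width: 1.002
t 1.6 tcp [0.4891 0.2085 0.2779] shift cm [ -2.21 -15.13 -10.72]
jaw yaw 72.1 toolx [ 0.001  0.    -1.   ]
twist total deg [-0.42  0.03  0.03] joints [ 0.26 -0.21  1.73  0.    1.61 -1.  ]
```

```bash
python3 -m inch '[{"fingers":1,"delta_pos":[-0.5,-4,-2.8],"twist":[0,0,0]},{"fingers":1,"delta_pos":[-0.5,-4,-2.8],"twist":[0,0,0]},{"fingers":1,"delta_pos":[-0.5,-4,-2.8],"twist":[0,0,0]},{"fingers":1,"delta_pos":[-0.5,-3,-2.3],"twist":[0,0,0]},{"fingers":1,"delta_pos":[0,0,0],"twist":[0,0,0]}]'
python3 - <<'E'
from m import *
f=frame("wrist","c_wrist"); rel([.64,.05,.30],72.5)
E
```

```text
time: 2.22
tool_pos: [0.5991, 0.0598, 0.2977]
tool_rot: [0.572, -0.415, 0.573, 0.415]
contact_force: [-1.2, 0.6, 0.3]
gripper_width: 0.998
t 2.27 tcp [0.5984 0.0612 0.2976] shift cm [-0.25 -4.31  0.23]
jaw yaw 72.0 toolx [-0.001  0.    -1.   ]
twist total deg [-0.53  0.01 -0.03] joints [-0.02 -0.04  1.55  0.    1.63 -1.28]
```

View pics/c_wrist.png

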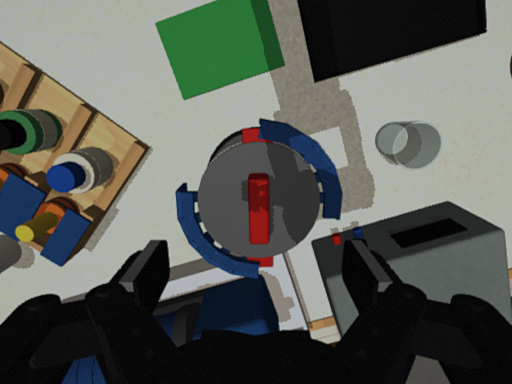

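```bash
python3 - <<'E'
from m import *
f=frame("wrist"); H=hsv(f)
roi=(170,350,110,285)
for o in cents(f,(0,150,70),(8,255,255),roi,.156):
    for z in(.156,.122):
        print(o[0],o[1],z,ray(f,*o[0],z).round(4))
    r=cv2.minAreaRect(o[3]); print([ray(f,*q,.156)[:2].round(4).tolist() for q in cv2.boxPoints(r)])
pts=[]
for o in cents(f,(100,120,30),(125,255,255),roi,.1305,150):
    c=o[3][:,0]; w=np.array([ray(f,*q,.1305)[:2] for q in c]); 
    ok=(c[:,0]>roi[0]+1)&(c[:,0]<roi[1]-2)&(c[:,1]<roi[3]-2); print(o[0],o[1])
    pts.append(w[ok])
C=np.array([.642,.048])
for w in pts:
    d=w-C; r=np.hypot(*d.T); a=np.degrees(np.arctan2(d[:,1],d[:,0]))%360
    for k in range(0,360,10):
        m=(a>=k)&(a<k+10)
        if m.any(): print(k,m.sum(),r[m].min().round(4),r[m].max().round(4))
crop(f,160,360,100,300,4,"c_crop")
E
```

```text
[249.9 136.3] 246 0.156 [0.5623 0.068  0.156 ]
[249.9 136.3] 246 0.122 [0.5659 0.0662 0.122 ]
[[0.5523, 0.0616], [0.5616, 0.0903], [0.5756, 0.086], [0.5661, 0.0568]]
[257.5 211.8] 1286 0.156 [0.6456 0.0496 0.156 ]
[257.5 211.8] 1286 0.122 [0.6582 0.0457 0.122 ]
[[0.6065, 0.05], [0.6133, 0.0709], [0.6875, 0.0477], [0.6802, 0.0254]]
[335.6 240.6] 76 0.156 [0.7081 0.1254 0.156 ]
[335.6 240.6] 76 0.122 [0.7275 0.1298 0.122 ]
[[0.7019, 0.121], [0.7031, 0.1307], [0.7147, 0.1298], [0.7134, 0.1199]]
[262.  261.6] 148 0.156 [0.7079 0.0351 0.156 ]
[262.  261.6] 148 0.122 [0.7273 0.0297 0.122 ]
[[0.6974, 0.0184], [0.7066, 0.0468], [0.7169, 0.0436], [0.7076, 0.015]]
[307.7 162.8] 2408
[210.8 243.2] 2269
50 17 0.0843 0.1035
60 25 0.0826 0.104
70 32 0.0773 0.1027
80 24 0.0773 0.1017
90 29 0.0761 0.1009
100 22 0.0765 0.0996
110 21 0.0766 0.0989
120 22 0.0765 0.0981
130 23 0.0763 0.0971
140 26 0.0756 0.0975
150 42 0.0756 0.0966
230 6 0.089 0.0909
240 42 0.073 0.0973
250 25 0.073 0.0981
260 32 0.0733 0.0997
270 24 0.0735 0.1001
280 29 0.0748 0.1016
290 32 0.0747 0.1017
300 25 0.0758 0.1038
310 27 0.0763 0.104
320 33 0.077 0.1157
330 26 0.0779 0.113
340 25 0.0838 0.1125
```

View pics/c_crop.png

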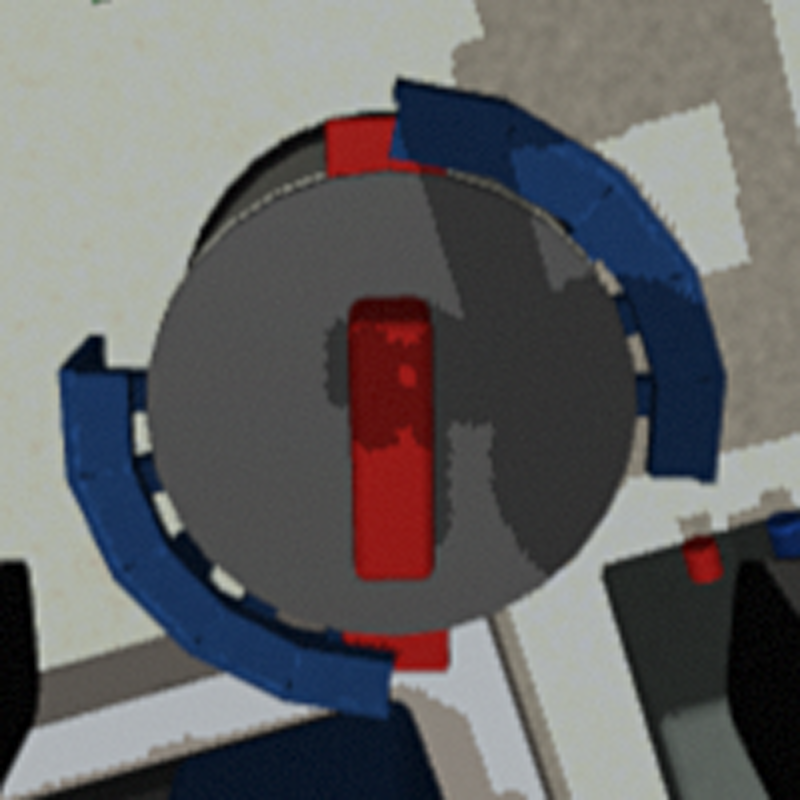

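```bash
python3 - <<'E'
from m import *
f=frame("wrist")
C=np.array([.646,.048])
for u,v in [(400,80),(392,155),(650,475),(715,480),(62,372),(130,372),(390,715),(395,655)]:
    w=ray(f,160+u/4,100+v/4,.1305)[:2]-C; print((u,v),np.hypot(*w).round(4),np.degrees(np.arctan2(w[1],w[0])).round(1))
rel([.646,.048,.129],72.7)
E
```

```text
(400, 80) 0.1017 159.3
(392, 155) 0.0808 160.2
(650, 475) 0.0844 60.1
(715, 480) 0.1046 61.5
(62, 372) 0.0977 -117.3
(130, 372) 0.0776 -119.7
(390, 715) 0.1027 -16.5
(395, 655) 0.0804 -15.0
t 2.38 tcp [0.5976 0.0625 0.2975] shift cm [16.85 -5.06  0.1 ]
jaw yaw 72.1 toolx [-0.001  0.    -1.   ]
twist total deg [-0.59  0.01 -0.04] joints [-0.02 -0.04  1.55  0.    1.63 -1.28]
```

```bash
python3 -m inch '[{"fingers":1,"delta_pos":[0,-2.5,0],"twist":[-0.6,0,0]},{"fingers":0.3,"delta_pos":[2,-2.6,0.1],"twist":[0,0,0]},{"fingers":0.3,"delta_pos":[5,0,0],"twist":[0,0,0]},{"fingers":0.3,"delta_pos":[5,0,0],"twist":[0,0,0]},{"fingers":0.3,"delta_pos":[0,0,0],"twist":[0,0,0]}]'
python3 - <<'E'
from m import *
f=frame("wrist","d_wrist"); rel([.646,.048,.131],72.7)
E
```

```text
time: 3.0
tool_pos: [0.6429, 0.0488, 0.1719]
tool_rot: [0.566, -0.417, 0.572, 0.422]
contact_force: [0.7, 0.9, -0.1]
gripper_width: 0.648
t 3.05 tcp [0.6453 0.0486 0.176 ] shift cm [ 4.5  -0.11 -0.03]
jaw yaw 72.8 toolx [-0.004  0.    -1.   ]
twist total deg [ 0.06 -0.06 -0.23] joints [-0.04  0.12  1.58  0.    1.44 -1.31]
```

View pics/d_wrist.png

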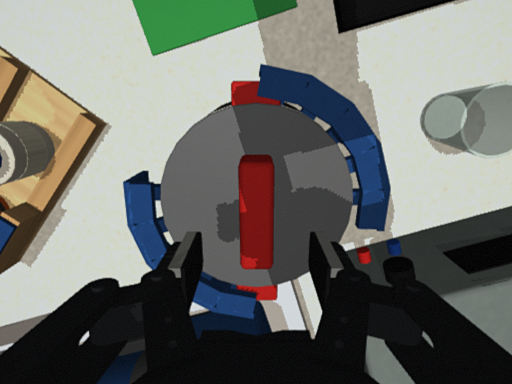

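```bash
python3 -m inch '[{"fingers":0.3,"delta_pos":[3,-0.1,0],"twist":[0,0,0]},{"fingers":0.3,"delta_pos":[1.5,0,0],"twist":[0,0,0]},{"fingers":0.3,"delta_pos":[0,0,0],"twist":[0,0,0]},{"fingers":-1,"delta_pos":[0,0,0],"twist":[0,0,0]},{"fingers":-1,"delta_pos":[0,0,0],"twist":[0,0,0]}]'
python3 -m inch '[{"fingers":-1,"delta_pos":[0,0,0],"twist":[0,0,0]},{"fingers":-1,"delta_pos":[0,0,0],"twist":[0,0,0]},{"fingers":-1,"delta_pos":[0,0,0],"twist":[0,0,0]},{"fingers":-1,"delta_pos":[0,0,0],"twist":[0,0,0]}]'
python3 - <<'E'
from m import *
f=frame("wrist","e_wrist"); rel([.646,.048,.131],72.7)
E
```

```text
time: 3.68
tool_pos: [0.6488, 0.0471, 0.1344]
tool_rot: [0.57, -0.42, 0.569, 0.418]
contact_force: [-0.8, 1.0, 0.2]
gripper_width: 0.228
time: 4.18
tool_pos: [0.6479, 0.0472, 0.1326]
tool_rot: [0.57, -0.419, 0.57, 0.419]
contact_force: [0.3, -0.3, 0.5]
gripper_width: -0.004
t 4.22 tcp [0.6479 0.0472 0.1326] shift cm [0.16 0.21 0.02]
jaw yaw 72.7 toolx [-0. -0. -1.]
twist total deg [-0.02 -0.   -0.01] joints [-0.04  0.16  1.62 -0.    1.37 -1.31]
```

View pics/e_wrist.png

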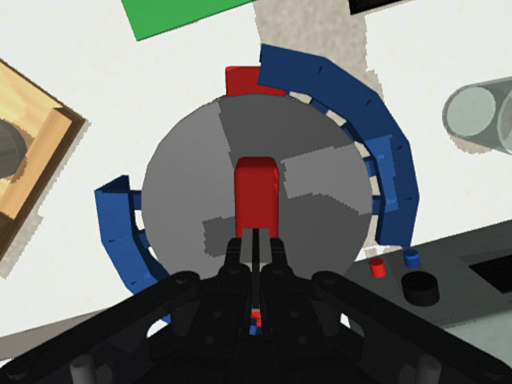

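```bash
python3 - <<'E'
from m import *
f=frame("wrist"); s,p,r=tool(); print(proj(f,p),proj(f,p+[0,0,.019]),proj(f,p+[0,0,.03]),f["pose"].round(3).tolist())
P=cloud(f)
for u,v in[(257,165),(257,200),(257,225),(257,235),(257,245),(257,255),(257,290),(200,200),(340,180),(110,230),(400,200)]: print((u,v),P[v,u].round(4),f["range_z"][v,u].round(3))
crop(f,200,320,140,340,3,"e_crop")
t=frame("top"); crop(t,180,300,90,190,5,"e_top"); g=frame("scene"); crop(g,250,350,160,270,5,"e_sc")
E
```

```text
[253.58289955 221.29176604] [253.37894212 234.50331121] [253.23921414 243.55433026] [[0.297, 0.914, 0.276, 0.579], [0.955, -0.285, -0.087, 0.07], [-0.001, 0.289, -0.957, 0.304], [0.0, 0.0, 0.0, 1.0]]
(257, 165) [0.61   0.061  0.1526] 0.155
(257, 200) [0.6276 0.0556 0.1554] 0.157
(257, 225) [0.6406 0.0515 0.1572] 0.159
(257, 235) [0.6386 0.0521 0.1739] 0.143
(257, 245) [0.6383 0.0521 0.1846] 0.133
(257, 255) [0.6384 0.052  0.1934] 0.124
(257, 290) [0.6512 0.048  0.1986] 0.123
(200, 200) [0.6275 0.0168 0.1219] 0.193
(340, 180) [0.6411 0.1068 0.123 ] 0.188
(110, 230) [ 0.6268 -0.0422  0.1317] 0.188
(400, 200) [0.6628 0.1386 0.1292] 0.185
```

View pics/e_crop.png

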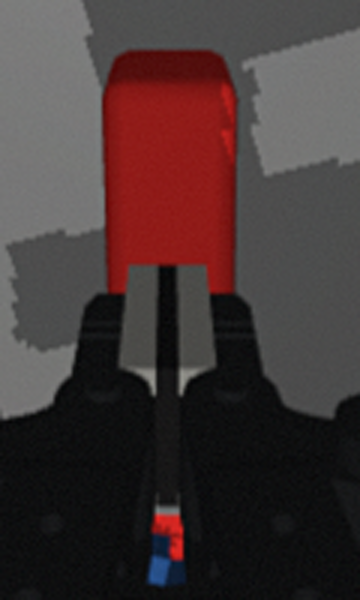

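View pics/e_sc.png

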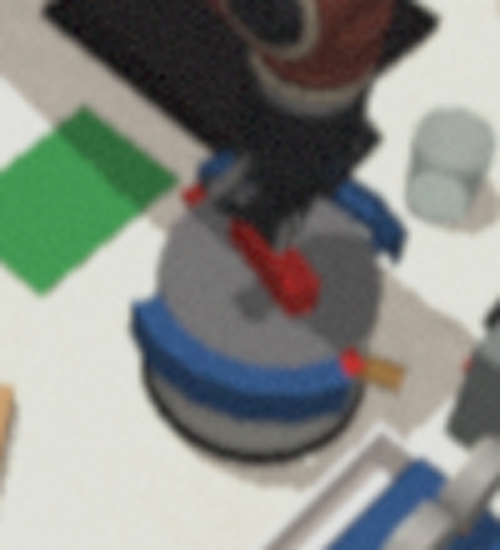

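```bash
python3 - <<'E'
from m import *
f=frame("wrist"); P=cloud(f)
for v in range(222,245): print(v,P[v,251].round(4),P[v,263].round(4),f["range_z"][v,[251,263]].round(4))
print(manip.state())
E
```

```text
222 [0.6387 0.0487 0.1554] [0.6402 0.0551 0.1565] [0.1609 0.1597]
223 [0.6391 0.0486 0.1558] [0.6411 0.0548 0.1557] [0.1607 0.1608]
224 [0.6393 0.0486 0.1568] [0.6412 0.0548 0.1567] [0.1598 0.1599]
225 [0.6401 0.0483 0.1562] [0.6419 0.0546 0.1564] [0.1606 0.1604]
226 [0.6406 0.0481 0.1563] [0.642  0.0545 0.1575] [0.1607 0.1593]
227 [0.6409 0.0481 0.157 ] [0.6427 0.0543 0.1572] [0.1601 0.1598]
228 [0.6371 0.0494 0.1672] [0.6386 0.0553 0.1678] [0.1491 0.1485]
229 [0.6376 0.0492 0.1671] [0.639  0.0552 0.1681] [0.1494 0.1483]
230 [0.6374 0.0493 0.1688] [0.639  0.0551 0.1692] [0.1477 0.1473]
231 [0.6374 0.0494 0.17  ] [0.6394 0.055  0.1696] [0.1465 0.147 ]
232 [0.6378 0.0493 0.1704] [0.6392 0.055  0.1711] [0.1463 0.1455]
233 [0.6373 0.0494 0.1726] [0.6393 0.055  0.172 ] [0.144  0.1446]
234 [0.6377 0.0493 0.1727] [0.639  0.055  0.1738] [0.144  0.1428]
235 [0.6371 0.0495 0.1752] [0.6388 0.055  0.1753] [0.1415 0.1413]
236 [0.6375 0.0494 0.1755] [0.6395 0.0548 0.1749] [0.1413 0.1419]
237 [0.6375 0.0494 0.1765] [0.6391 0.0549 0.1768] [0.1403 0.14  ]
238 [0.6373 0.0495 0.1782] [0.6393 0.0548 0.
[... 401 characters left out ...]
 [0.1324 0.1331]
{'time': 4.425, 'joint_pos': array([-4.17310853e-02,  1.59878671e-01,  1.61647826e+00, -1.61075303e-05,
        1.36527945e+00, -1.31023492e+00]), 'joint_vel': array([ 0.00155622,  0.00144441, -0.00046292, -0.00036838,  0.00176679,
        0.00132411]), 'joint_efforts': array([-1.70041749e-03, -4.27775753e+01, -3.57673144e+01, -3.32512773e-04,
        7.60160583e-04, -2.12806481e-05]), 'tool_pos': array([0.64792789, 0.04720535, 0.13268641]), 'tool_rot': array([ 0.56956904, -0.41900948,  0.56960013,  0.41902012]), 'contact_force': array([0.30527041, 0.03210529, 1.15812186]), 'ft_torque': array([-0.02497062,  0.04392178, -0.01714183]), 'gripper_width': -0.00020317920898554773}
```

```bash
python3 -m inch '[{"fingers":0.3,"delta_pos":[0,0.2,0],"twist":[0,0,0]},{"fingers":0.3,"delta_pos":[0,0,0],"twist":[0,0,0]},{"fingers":0.3,"delta_pos":[0,0,0],"twist":[0,0,0]},{"fingers":0.3,"delta_pos":[0,0,0],"twist":[0,0,0]},{"fingers":0.3,"delta_pos":[0,0,0],"twist":[0,0,0]}]'
python3 -m inch '[{"fingers":0.3,"delta_pos":[1,0,0],"twist":[0,0,0]},{"fingers":0.3,"delta_pos":[1,0,0],"twist":[0,0,0]},{"fingers":0.3,"delta_pos":[1,0,0],"twist":[0,0,0]},{"fingers":0.3,"delta_pos":[0.4,0,0],"twist":[0,0,0]},{"fingers":0.3,"delta_pos":[0,0,0],"twist":[0,0,0]}]'
python3 - <<'E'
from m import *
f=frame("wrist","f_wrist"); rel([.646,.048,.0965],72.7)
E
```

```text
time: 5.05
tool_pos: [0.646, 0.0478, 0.1327]
tool_rot: [0.57, -0.419, 0.57, 0.419]
contact_force: [-0.2, 0.3, -0.7]
gripper_width: 0.652
time: 5.68
tool_pos: [0.6457, 0.0478, 0.098]
tool_rot: [0.569, -0.419, 0.57, 0.419]
contact_force: [0.3, -0.2, -0.3]
gripper_width: 0.65
t 5.72 tcp [0.646  0.0478 0.0986] shift cm [0.21 0.01 0.02]
jaw yaw 72.7 toolx [-0.  0. -1.]
twist total deg [-0.02 -0.   -0.01] joints [-0.04  0.19  1.65 -0.    1.31 -1.31]
```

View pics/f_wrist.png

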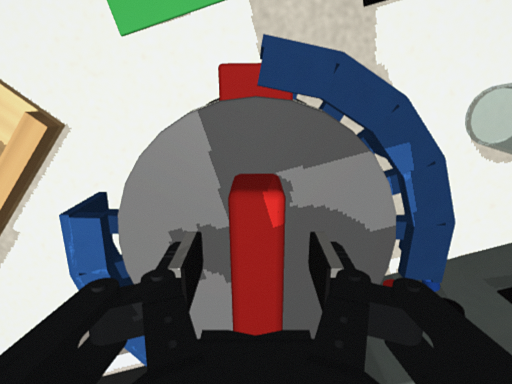

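```bash
python3 -m inch '[{"fingers":-1,"delta_pos":[0,0,0],"twist":[0,0,0]},{"fingers":-1,"delta_pos":[0,0,0],"twist":[0,0,0]},{"fingers":-1,"delta_pos":[0,0,0],"twist":[0,0,0]},{"fingers":-1,"delta_pos":[0,0,0],"twist":[0,0,0]},{"fingers":-1,"delta_pos":[0,0,0],"twist":[0,0,0]}]'
python3 - <<'E'
from m import *
f=frame("wrist","g_wrist"); rel([.646,.048,.0965],72.7); P=cloud(f)
for v in range(205,270,5): print(v,P[v,[228,235,278,285,256]].round(4).tolist())
E
```

```text
time: 6.35
tool_pos: [0.6466, 0.0478, 0.0995]
tool_rot: [0.57, -0.419, 0.569, 0.419]
contact_force: [-0.8, 0.7, 3.6]
gripper_width: 0.269
t 6.4 tcp [0.6466 0.0478 0.0995] shift cm [0.3  0.06 0.  ]
jaw yaw 72.7 toolx [ 0.001 -0.    -1.   ]
twist total deg [-0.02  0.02  0.08] joints [-0.04  0.19  1.64  0.    1.31 -1.31]
205 [[0.6144, 0.0468, 0.1533], [0.6142, 0.0502, 0.1566], [0.6198, 0.0671, 0.1557], [0.6332, 0.0697, 0.1228], [0.6171, 0.0584, 0.1556]]
210 [[0.6165, 0.0461, 0.1533], [0.6163, 0.0495, 0.1565], [0.6219, 0.0665, 0.1558], [0.636, 0.0689, 0.1225], [0.6189, 0.0578, 0.1566]]
215 [[0.6191, 0.0451, 0.1521], [0.6182, 0.0489, 0.1571], [0.6245, 0.0659, 0.1548], [0.6388, 0.0681, 0.1224], [0.6208, 0.0573, 0.1572]]
220 [[0.6212, 0.0444, 0.1525], [0.6206, 0.0481, 0.1563], [0.6263, 0.0653, 0.1557], [0.6417, 0.0674, 0.1223], [0.623, 0.0566, 0.1569]]
225 [[0.6233, 0.0437, 0.1528], [0.6225, 0.0475, 0.157], [0.6284, 0.0646, 0.1558], [0.6444, 0.0666, 0.1226], [0.6256, 0.0558, 0.156]]
230 [[0.6253, 0.0431, 0.1533], [0.6252, 0.0465, 0.1559], [0.6308, 0.064, 0.1555], [0.6406, 0.0662, 0.1366], [
[... 253 characters left out ...]
2, 0.1474], [0.6322, 0.0537, 0.156]]
245 [[0.633, 0.0403, 0.1516], [0.6318, 0.0443, 0.156], [0.6368, 0.0621, 0.157], [0.6404, 0.0647, 0.152], [0.6343, 0.053, 0.1564]]
250 [[0.6333, 0.0406, 0.1558], [0.6344, 0.0434, 0.1555], [0.6403, 0.0613, 0.1548], [0.6405, 0.0643, 0.1562], [0.6365, 0.0524, 0.1567]]
255 [[0.6333, 0.041, 0.1603], [0.6367, 0.0427, 0.1555], [0.6428, 0.0606, 0.1545], [0.6408, 0.0639, 0.1596], [0.6392, 0.0515, 0.156]]
260 [[0.6356, 0.0402, 0.1602], [0.6385, 0.0421, 0.1565], [0.6447, 0.06, 0.1554], [0.6405, 0.0635, 0.1641], [0.6414, 0.0509, 0.1562]]
265 [[0.6366, 0.0401, 0.1626], [0.6408, 0.0414, 0.1565], [0.6471, 0.0593, 0.1555], [0.642, 0.063, 0.1653], [0.6431, 0.0503, 0.1574]]
```

View pics/g_wrist.png

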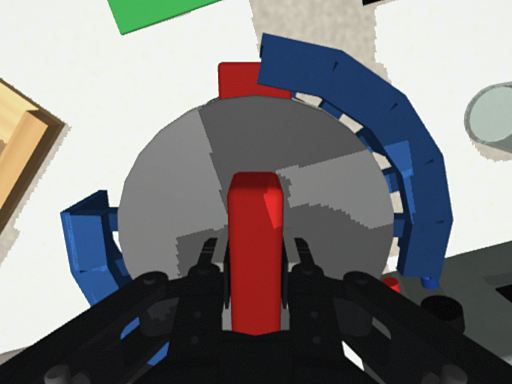

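```bash
python3 -m inch '[{"fingers":-1,"delta_pos":[0,0,0],"twist":[-5,0,0]},{"fingers":-1,"delta_pos":[0,0,0],"twist":[-5,0,0]},{"fingers":-1,"delta_pos":[0,0,0],"twist":[-5,0,0]},{"fingers":-1,"delta_pos":[0,0,0],"twist":[-5,0,0]}]'
python3 - <<'E'
from m import *
f=frame("wrist","h_wrist"); rel([.646,.048,.0965],72.7); print(manip.state()["ft_torque"])
E
```

```text
time: 6.9
tool_pos: [0.6465, 0.0477, 0.0995]
tool_rot: [-0.488, 0.512, -0.487, -0.512]
contact_force: [0.2, -0.2, 5.2]
gripper_width: 0.267
t 6.95 tcp [0.6465 0.0477 0.0995] shift cm [0.3  0.05 0.03]
jaw yaw 92.9 toolx [ 0.001  0.    -1.   ]
twist total deg [2.021e+01 1.000e-02 7.000e-02] joints [-0.04  0.19  1.64  0.    1.31 -1.66]
[0.13575054 0.07577882 0.07673382]
```

View pics/h_wrist.png

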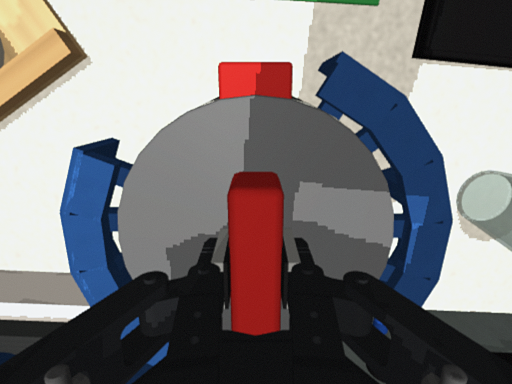

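```bash
python3 -m inch '[{"fingers":-1,"delta_pos":[0,0,0],"twist":[-5,0,0]},{"fingers":-1,"delta_pos":[0,0,0],"twist":[-5,0,0]},{"fingers":-1,"delta_pos":[0,0,0],"twist":[-5,0,0]},{"fingers":-1,"delta_pos":[0,0,0],"twist":[-3.5,0,0]},{"fingers":-1,"delta_pos":[0,0,0],"twist":[0,0,0]}]'
python3 - <<'E'
from m import *
f=frame("wrist","i_wrist"); rel([.646,.048,.0965],72.7); print(manip.state()["ft_torque"])
E
```

```text
time: 7.58
tool_pos: [0.6465, 0.0477, 0.0995]
tool_rot: [-0.4, 0.584, -0.4, -0.583]
contact_force: [-0.6, -0.2, 4.7]
gripper_width: 0.271
t 7.62 tcp [0.6465 0.0477 0.0995] shift cm [0.3  0.04 0.04]
jaw yaw 111.1 toolx [ 0.001 -0.    -1.   ]
twist total deg [ 3.843e+01 -1.000e-02  7.000e-02] joints [-0.04  0.19  1.64 -0.    1.31 -1.98]
[0.15418644 0.08426023 0.23421529]
```

View pics/i_wrist.png

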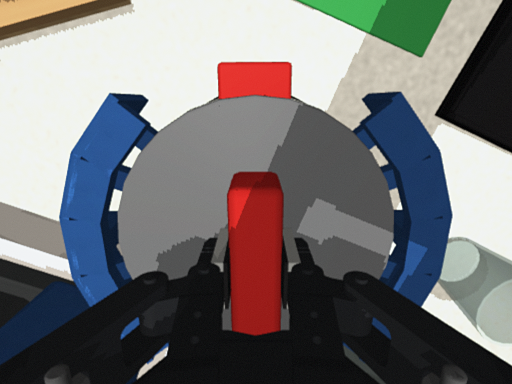

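Lid lug (255,80) is centred in the slot between the ear ends (128,95) and (380,95). Lift gently.

```bash
python3 -m inch '[{"fingers":-1,"delta_pos":[-0.5,0,0],"twist":[0,0,0]},{"fingers":-1,"delta_pos":[-0.5,0,0],"twist":[0,0,0]},{"fingers":-1,"delta_pos":[-0.5,0,0],"twist":[0,0,0]}]'
python3 -m inch '[{"fingers":-1,"delta_pos":[-2,0,0],"twist":[0,0,0]},{"fingers":-1,"delta_pos":[-4,0,0],"twist":[0,0,0]},{"fingers":-1,"delta_pos":[-4,0,0],"twist":[0,0,0]},{"fingers":-1,"delta_pos":[0,0,0],"twist":[0,0,0]}]'
python3 - <<'E'
from m import *
f=frame("wrist","j_wrist"); rel([.415,.298,.2],None)
E
```

```text
time: 8.0
tool_pos: [0.6452, 0.0478, 0.1129]
tool_rot: [0.399, -0.583, 0.4, 0.584]
contact_force: [-0.5, -0.3, -2.8]
gripper_width: 0.272
time: 8.5
tool_pos: [0.649, 0.0477, 0.2204]
tool_rot: [-0.402, 0.587, -0.398, -0.58]
contact_force: [-0.4, -0.9, -2.9]
gripper_width: 0.27
t 8.55 tcp [0.6473 0.0478 0.2167] shift cm [ 1.55 12.63 31.73]
jaw yaw 111.2 toolx [ 0.005 -0.    -1.   ]
```

View pics/j_wrist.png

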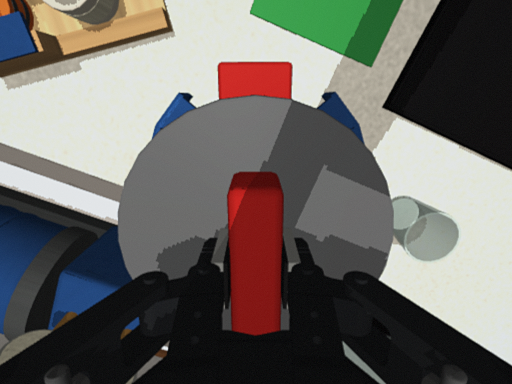

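```bash
python3 -m inch '[{"fingers":-1,"delta_pos":[0,2,5],"twist":[0,0,0]},{"fingers":-1,"delta_pos":[0,2,5],"twist":[0,0,0]},{"fingers":-1,"delta_pos":[0,2,5],"twist":[0,0,0]},{"fingers":-1,"delta_pos":[0,2,5],"twist":[0,0,0]},{"fingers":-1,"delta_pos":[0,2,5],"twist":[0,0,0]}]'
python3 -m inch '[{"fingers":-1,"delta_pos":[0,2,5],"twist":[0,0,0]},{"fingers":-1,"delta_pos":[0,0.5,1.5],"twist":[0,0,0]},{"fingers":-1,"delta_pos":[0,0,0],"twist":[0,0,0]},{"fingers":-1,"delta_pos":[0,0,0],"twist":[0,0,0]}]'
python3 - <<'E'
from m import *
f=frame("top","k_top"); rel([.415,.298,.0005],None)
for n in("top","scene"):
    f=frame(n)
    for o in cents(f,(0,0,0),(179,255,45),(0,512,0,384),.018,800):
        b=cv2.boundingRect(o[3]); h=cv2.convexHull(o[3])[:,0]; w=np.array([ray(f,*q,.018)[:2] for q in h]); print(n,o[0],w.min(0).round(3),w.max(0).round(3),w.mean(0).round(3))
E
```

```text
time: 9.18
tool_pos: [0.4598, 0.2453, 0.2109]
tool_rot: [0.399, -0.582, 0.401, 0.584]
contact_force: [0.2, -0.4, -2.3]
gripper_width: 0.267
time: 9.68
tool_pos: [0.4162, 0.2954, 0.2129]
tool_rot: [-0.399, 0.583, -0.4, -0.583]
contact_force: [0.2, 0.1, -2.4]
gripper_width: 0.271
t 9.72 tcp [0.4164 0.2953 0.2131] shift cm [2.126e+01 1.000e-02 3.100e-01]
jaw yaw 111.1 toolx [-0.001 -0.001 -1.   ]
top [ 90.3 178.7] [0.389 0.545] [0.605 0.77 ] [0.5   0.648]
top [199.  198.2] [0.295 0.178] [0.526 0.288] [0.38  0.234]
top [ 25.3 257.4] [-0.002  0.769] [0.387 0.996] [0.175 0.85 ]
top [253.6 315.4] [-0.086 -0.053] [0.033 0.077] [-0.025  0.012]
scene [13.5 73.5] [-1.531 -0.447] [-0.838 -0.167] [-1.026 -0.267]
scene [297.8 163.9] [0.303 0.17 ] [0.543 0.413] [0.438 0.292]
```

View pics/k_top.png

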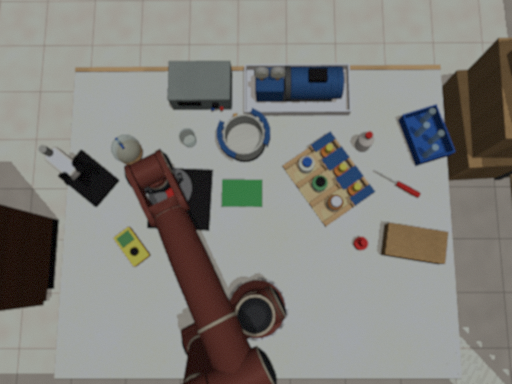

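```bash
python3 -m inch '[{"fingers":-1,"delta_pos":[5,0,0.1],"twist":[0,0,0]},{"fingers":-1,"delta_pos":[5,0,0],"twist":[0,0,0]},{"fingers":-1,"delta_pos":[5,0,0],"twist":[0,0,0]},{"fingers":-1,"delta_pos":[4.5,0,0],"twist":[0,0,0]},{"fingers":-1,"delta_pos":[0.5,0,0],"twist":[0,0,0]}]'
python3 -m inch '[{"fingers":-1,"delta_pos":[0.3,0,0],"twist":[0,0,0]},{"fingers":-1,"delta_pos":[0.3,0,0],"twist":[0,0,0]},{"fingers":-1,"delta_pos":[0.3,0,0],"twist":[0,0,0]},{"fingers":-1,"delta_pos":[0.2,0,0],"twist":[0,0,0]},{"fingers":-1,"delta_pos":[0,0,0],"twist":[0,0,0]}]'
python3 - <<'E'
from m import *
f=frame("wrist","l_wrist"); rel([.415,.298,.0005],None)
E
```

```text
time: 10.45
tool_pos: [0.4125, 0.295, 0.0098]
tool_rot: [0.397, -0.582, 0.403, 0.585]
contact_force: [-0.4, -0.0, -3.2]
gripper_width: 0.273
time: 11.08
tool_pos: [0.4153, 0.2973, 0.0028]
tool_rot: [-0.4, 0.583, -0.4, -0.583]
contact_force: [0.2, -0.4, -3.4]
gripper_width: 0.274
t 11.12 tcp [0.4153 0.2973 0.0028] shift cm [0.23 0.   0.07]
jaw yaw 111.2 toolx [ 0.  0. -1.]
```

View pics/l_wrist.png

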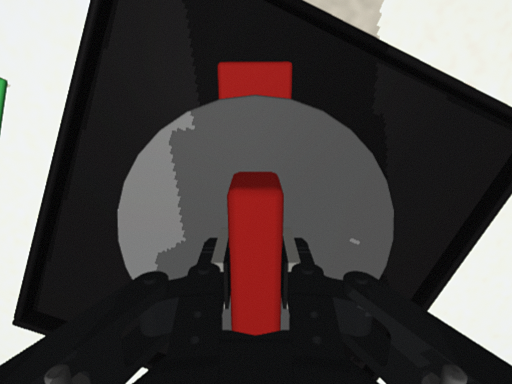

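```bash
python3 -m inch '[{"fingers":-1,"delta_pos":[0.15,0,0],"twist":[0,0,0]},{"fingers":-1,"delta_pos":[0.1,0,0],"twist":[0,0,0]},{"fingers":-1,"delta_pos":[0,0,0],"twist":[0,0,0]}]'

```

```text
time: 11.5
tool_pos: [0.4154, 0.2973, 0.0005]
tool_rot: [-0.4, 0.583, -0.4, -0.583]
contact_force: [-1.3, -1.0, -0.2]
gripper_width: 0.271
```

Weight is off the wrist; release and rise.

```bash
python3 -m inch '[{"fingers":0.3,"delta_pos":[0,0,0],"twist":[0,0,0]},{"fingers":0.3,"delta_pos":[0,0,0],"twist":[0,0,0]},{"fingers":0.3,"delta_pos":[0,0,0],"twist":[0,0,0]},{"fingers":0.3,"delta_pos":[-2,0,0],"twist":[0,0,0]},{"fingers":0.3,"delta_pos":[-3,0,0],"twist":[0,0,0]}]'
python3 -m inch '[{"fingers":0.3,"delta_pos":[-5,0,0],"twist":[0,0,0]},{"fingers":0.3,"delta_pos":[-5,0,0],"twist":[0,0,0]},{"fingers":0.3,"delta_pos":[-5,0,0],"twist":[0,0,0]},{"fingers":0.3,"delta_pos":[-2,0,0],"twist":[0,0,0]},{"fingers":0.3,"delta_pos":[0,0,0],"twist":[0,0,0]}]'
python3 - <<'E'
from m import *
f=frame("wrist","m_wrist"); P=cloud(f)
for o in cents(f,(0,150,50),(8,255,255),(0,512,0,384),.057,80):
    r=cv2.minAreaRect(o[3]); print(o[0],o[1],o[2],np.median(P[int(o[0][1])-3:int(o[0][1])+4,int(o[0][0])-3:int(o[0][0])+4,2]))
# tray edges
M=cv2.inRange(hsv(f),np.array((0,0,0)),np.array((179,255,45))); print(cv2.countNonZero(M))
rel([.45,-.19,.25],33.9)
t=frame("top","m_top"); H=hsv(t); 
E
```

```text
time: 12.12
tool_pos: [0.4143, 0.2968, 0.0497]
tool_rot: [0.399, -0.583, 0.4, 0.584]
contact_force: [0.6, -0.2, -0.2]
gripper_width: 0.65
time: 12.75
tool_pos: [0.416, 0.2976, 0.2213]
tool_rot: [-0.4, 0.584, -0.399, -0.583]
contact_force: [0.3, 0.0, -0.6]
gripper_width: 0.651
[254.5  90.5] 419 [0.3399 0.2676 0.057 ] 0.021070504105517196
[255.3 162.9] 1374 [0.4137 0.2971 0.057 ] 0.057421506098286945
[255.1 220.6] 271 [0.4812 0.323  0.057 ] 0.02133876183182154
72511
t 12.8 tcp [0.415  0.2971 0.2191] shift cm [ -3.07  14.34 -46.69]
jaw yaw 111.2 toolx [-0.001 -0.001 -1.   ]
twist total deg [ 7.728e+01 -5.000e-02 -5.000e-02] joints [ 0.48 -0.23  1.85  0.    1.52 -1.47]
```

View pics/m_wrist.png

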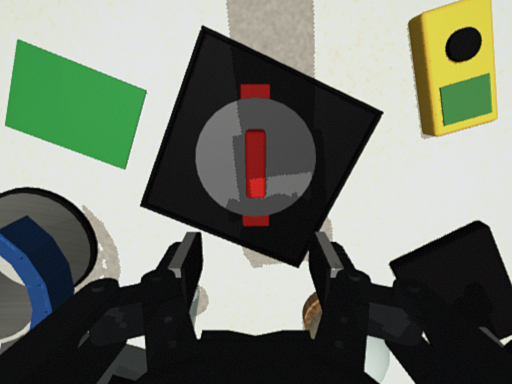

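```bash
python3 -m inch '[{"fingers":0.3,"delta_pos":[-0.6,1.5,-5.2],"twist":[0,0,0]},{"fingers":0.3,"delta_pos":[-0.6,1.5,-5.2],"twist":[0,0,0]},{"fingers":0.3,"delta_pos":[-0.6,1.5,-5.2],"twist":[0,0,0]},{"fingers":0.3,"delta_pos":[-0.6,1.5,-5.2],"twist":[0,0,0]},{"fingers":0.3,"delta_pos":[-0.6,1.5,-5.2],"twist":[0,0,0]}]'
python3 -m inch '[{"fingers":0.3,"delta_pos":[0,1.5,-5.2],"twist":[0,0,0]},{"fingers":0.3,"delta_pos":[0,1.5,-5.2],"twist":[0,0,0]},{"fingers":0.3,"delta_pos":[0,1.5,-5.2],"twist":[0,0,0]},{"fingers":0.3,"delta_pos":[0,1.5,-5.2],"twist":[0,0,0]},{"fingers":0.3,"delta_pos":[0,0,0],"twist":[9.7,0,0]}]'
python3 -m inch '[{"fingers":0.3,"delta_pos":[0,0,0],"twist":[9.7,0,0]},{"fingers":0.3,"delta_pos":[0,0,0],"twist":[9.7,0,0]},{"fingers":0.3,"delta_pos":[0,0,0],"twist":[9.7,0,0]},{"fingers":0.3,"delta_pos":[0,0,0],"twist":[9.7,0,0]},{"fingers":0.3,"delta_pos":[0,0,0],"twist":[9.7,0,0]}]'
python3 -m inch '[{"fingers":0.3,"delta_pos":[0,0,0],"twist":[9.7,0,0]},{"fingers":0.3,"delta_pos":[0,0,0],"twist":[9.7,0,0]},{"fingers":0.3,"delta_pos":[0,0,0],"twist":[0,0,0]}]'
python3 - <<'E'
from m import *
f=frame("wrist","n_wrist"); rel([.45,-.19,.25],33.9)
E
```

```text
time: 13.48
tool_pos: [0.438, 0.0262, 0.2472]
tool_rot: [0.399, -0.582, 0.4, 0.585]
contact_force: [-0.3, 0.1, 1.0]
gripper_width: 0.65
time: 14.1
tool_pos: [0.457, -0.1904, 0.2464]
tool_rot: [0.45, -0.543, 0.451, 0.547]
contact_force: [1.1, 0.9, 0.0]
gripper_width: 0.65
time: 14.72
tool_pos: [0.4574, -0.1873, 0.2467]
tool_rot: [0.633, -0.312, 0.635, 0.315]
contact_force: [-0.3, -0.4, -0.1]
gripper_width: 0.651
time: 15.1
tool_pos: [0.4575, -0.1873, 0.2472]
tool_rot: [0.676, -0.204, 0.678, 0.206]
contact_force: [-0.6, -0.2, 1.3]
gripper_width: 0.65
t 15.15 tcp [ 0.4577 -0.1874  0.2477] shift cm [-0.22  0.21 -0.78]
jaw yaw 33.7 toolx [-0.003  0.002 -1.   ]
twist total deg [-0.16 -0.1  -0.21] joints [-0.54 -0.29  1.85 -0.    1.58 -1.13]
```

View pics/n_wrist.png

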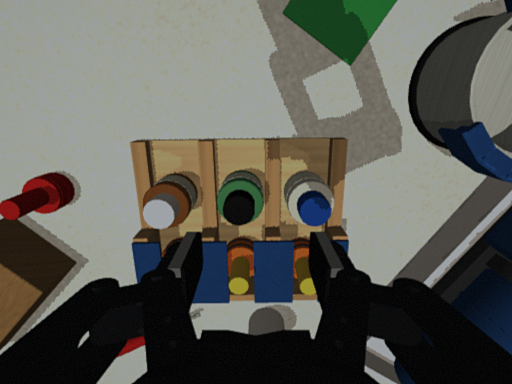

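```bash
python3 - <<'E'
from m import *
f=frame("wrist"); P=cloud(f); H=hsv(f)
for u,v in [(159,210),(238,206),(313,208),(236,286),(310,286)]:
    print((u,v),P[v,u].round(4),H[v,u])
ends=[ray(f,u,v,.032)[:2] for u,v in[(132,141),(347,138)]]; d=ends[1]-ends[0]; print(ends,np.hypot(*d),np.degrees(np.arctan2(d[1],d[0])))
# cap tops: by height
Z=P[...,2]; roi=np.zeros(Z.shape,bool); roi[150:310,125:360]=1
M=((Z>.089)&(Z<.104)&roi).astype(np.uint8)
n,L,S,C=cv2.connectedComponentsWithStats(M)
for i in range(1,n):
    if S[i,4]>60: print(C[i].round(1),S[i],ray(f,*C[i],.097).round(4),np.nanmedian(Z[L==i]).round(4))
C=np.array([.646,.048])
E
```

```text
(159, 210) [ 0.3922 -0.2898  0.0968] [106  17 168]
(238, 206) [ 0.4662 -0.2345  0.0963] [150  43  12]
(313, 208) [ 0.5404 -0.1882  0.0956] [110 209 111]
(236, 286) [ 0.5219 -0.3255  0.0979] [ 28 180 156]
(310, 286) [ 0.5988 -0.2731  0.0989] [ 28 180 154]
[array([ 0.31156752, -0.2574345 ]), array([ 0.54270544, -0.09816485])] 0.2806983479636919 34.56946777531082
[238.5 208.5] [223 193  32  32 795] [ 0.4682 -0.2365  0.097 ] 0.0962
[314.6 209.3] [299 194  32  32 798] [ 0.5424 -0.1882  0.097 ] 0.0962
[159.2 211.9] [143 196  33  32 803] [ 0.3935 -0.2916  0.097 ] 0.0962
[238.4 282.5] [229 272  20  22 348] [ 0.522 -0.32   0.097] 0.0981
[306.6 283.7] [299 273  17  21 262] [ 0.5943 -0.2737  0.097 ] 0.0981
```

```bash
python3 - <<'E'
from m import *
rel([.5424,-.1882,.0365],34.3)
E
```

```text
t 15.2 tcp [ 0.4579 -0.1875  0.2483] shift cm [21.15 -4.81  7.02]
jaw yaw 33.7 toolx [-0.003  0.002 -1.   ]
twist total deg [-0.58 -0.08 -0.17] joints [-0.54 -0.29  1.85 -0.    1.58 -1.13]
```

```bash
python3 -m inch '[{"fingers":0.3,"delta_pos":[0,-2.4,3.5],"twist":[-0.5,0,0]},{"fingers":0.3,"delta_pos":[3,-2.4,3.5],"twist":[0,0,0]},{"fingers":0.3,"delta_pos":[5,0,0],"twist":[0,0,0]},{"fingers":0.3,"delta_pos":[4,0,0],"twist":[0,0,0]},{"fingers":0.3,"delta_pos":[0,0,0],"twist":[0,0,0]}]'
python3 - <<'E'
from m import *
f=frame("wrist","o_wrist"); rel([.5424,-.1882,.0365],34.3)
P=cloud(f); Z=P[...,2]; M=((Z>.089)&(Z<.104)).astype(np.uint8)
n,L,S,C=cv2.connectedComponentsWithStats(M)
for i in range(1,n):
    if S[i,4]>150: print(C[i].round(1),S[i],ray(f,*C[i],.097).round(4))
E
```

```text
time: 15.82
tool_pos: [0.5403, -0.1872, 0.1251]
tool_rot: [0.673, -0.205, 0.678, 0.21]
contact_force: [-0.2, -0.3, -0.2]
gripper_width: 0.648
t 15.88 tcp [ 0.5422 -0.1882  0.1285] shift cm [ 9.2  -0.04  0.04]
jaw yaw 34.1 toolx [-0.004  0.002 -1.   ]
twist total deg [-0.15 -0.11 -0.2 ] joints [-0.46 -0.01  1.8   0.    1.35 -1.06]
[496.1  33.1] [ 484    0   27   68 1273] [ 0.5992 -0.0105  0.097 ]
[479.6 106.4] [455  71  57  76 974] [ 0.6227 -0.0466  0.097 ]
[134.8 207.5] [ 108  183   54   50 2101] [ 0.4694 -0.2358  0.097 ]
[256.6 210.1] [ 231  185   52   51 2014] [ 0.5432 -0.1878  0.097 ]
[ 16.3 212.7] [   0  187   39   51 1575] [ 0.4   -0.288  0.097]
[ 31.8 317.1] [ 18 304  33  30 547] [ 0.4443 -0.3676  0.097 ]
[253.3 321.1] [238 307  31  28 706] [ 0.5951 -0.2689  0.097 ]
```

View pics/o_wrist.png

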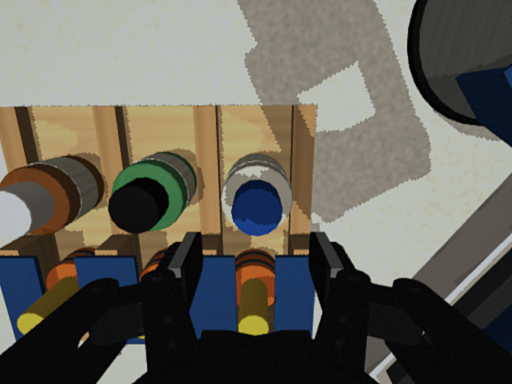

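```bash
python3 -m inch '[{"fingers":0.3,"delta_pos":[3.5,0,0.1],"twist":[0,0,0]},{"fingers":0.3,"delta_pos":[3.5,0,0],"twist":[0,0,0]},{"fingers":0.3,"delta_pos":[2.2,0,0],"twist":[0,0,0]},{"fingers":0.3,"delta_pos":[0,0,0],"twist":[0,0,0]},{"fingers":-1,"delta_pos":[0,0,0],"twist":[0,0,0]}]'
python3 -m inch '[{"fingers":-1,"delta_pos":[0,0,0],"twist":[0,0,0]},{"fingers":-1,"delta_pos":[0,0,0],"twist":[0,0,0]},{"fingers":-1,"delta_pos":[0,0,0],"twist":[0,0,0]},{"fingers":-1,"delta_pos":[0,0,0],"twist":[0,0,0]}]'
python3 -m inch '[{"fingers":-1,"delta_pos":[-1,0,0],"twist":[0,0,0]},{"fingers":-1,"delta_pos":[-3,0,0],"twist":[0,0,0]},{"fingers":-1,"delta_pos":[-4,0,0],"twist":[0,0,0]},{"fingers":-1,"delta_pos":[0,0,0],"twist":[0,0,0]}]'
python3 - <<'E'
from m import *
f=frame("wrist","p_wrist"); rel([.44,.058,.12],34.3)
E
```

```text
time: 16.5
tool_pos: [0.5459, -0.1894, 0.0412]
tool_rot: [0.677, -0.209, 0.675, 0.206]
contact_force: [-1.5, -2.4, 1.3]
gripper_width: 0.45
time: 17.0
tool_pos: [0.5459, -0.1895, 0.0413]
tool_rot: [0.677, -0.209, 0.675, 0.206]
contact_force: [-2.2, -0.9, 6.2]
gripper_width: 0.43
time: 17.5
tool_pos: [0.5469, -0.1894, 0.1227]
tool_rot: [0.678, -0.209, 0.674, 0.205]
contact_force: [-0.2, -0.6, -2.8]
gripper_width: 0.426
t 17.55 tcp [ 0.5452 -0.1886  0.1199] shift cm [-0.08 26.32  5.1 ]
jaw yaw 34.1 toolx [ 0.003 -0.001 -1.   ]
twist total deg [-0.22  0.11  0.17] joints [-0.46  0.    1.81  0.    1.33 -1.06]
```

View pics/p_wrist.png

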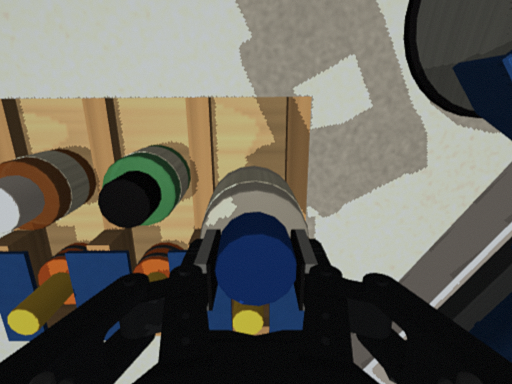

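```bash
python3 -m inch '[{"fingers":-1,"delta_pos":[0,5.2,1],"twist":[0,0,0]},{"fingers":-1,"delta_pos":[0,5.2,1],"twist":[0,0,0]},{"fingers":-1,"delta_pos":[0,5.2,1],"twist":[0,0,0]},{"fingers":-1,"delta_pos":[0,5.2,1],"twist":[0,0,0]},{"fingers":-1,"delta_pos":[0,5.2,1],"twist":[0,0,0]}]'
python3 -m inch '[{"fingers":-1,"delta_pos":[0,0,0],"twist":[0,0,0]},{"fingers":-1,"delta_pos":[4,0,0],"twist":[0,0,0]},{"fingers":-1,"delta_pos":[3.5,0,0],"twist":[0,0,0]},{"fingers":-1,"delta_pos":[0.5,0,0],"twist":[0,0,0]},{"fingers":-1,"delta_pos":[0,0,0],"twist":[0,0,0]}]'
python3 - <<'E'
from m import *
f=frame("wrist","q_wrist"); rel([.44,.058,.0365],34.3)
E
```

```text
time: 18.18
tool_pos: [0.4374, 0.0567, 0.1156]
tool_rot: [0.675, -0.206, 0.677, 0.208]
contact_force: [0.7, 1.1, -3.7]
gripper_width: 0.426
time: 18.8
tool_pos: [0.4394, 0.0547, 0.0373]
tool_rot: [0.676, -0.207, 0.677, 0.207]
contact_force: [-0.2, -0.8, -2.4]
gripper_width: 0.421
t 18.85 tcp [0.44   0.0548 0.038 ] shift cm [0.15 0.27 0.18]
jaw yaw 34.0 toolx [-0.  0. -1.]
twist total deg [-0.26 -0.01 -0.01] joints [-0.04 -0.23  2.17  0.    1.21 -0.64]
```

View pics/q_wrist.png

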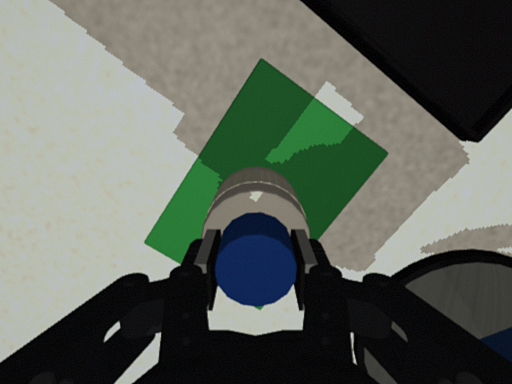

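```bash
python3 -m inch '[{"fingers":-1,"delta_pos":[0.2,0,0],"twist":[0,0,0]},{"fingers":-1,"delta_pos":[0,0,0],"twist":[0,0,0]}]'

```

```text
time: 19.1
tool_pos: [0.4401, 0.055, 0.0364]
tool_rot: [0.676, -0.207, 0.676, 0.207]
contact_force: [-0.5, 0.4, -3.0]
gripper_width: 0.43
```

```bash
python3 -m inch '[{"fingers":-1,"delta_pos":[0.15,0,0],"twist":[0,0,0]},{"fingers":-1,"delta_pos":[0,0,0],"twist":[0,0,0]}]'

```

```text
time: 19.35
tool_pos: [0.4404, 0.0551, 0.0354]
tool_rot: [0.676, -0.207, 0.676, 0.207]
contact_force: [-0.6, 0.1, 1.6]
gripper_width: 0.422
```

Contact; release and rise.

```bash
python3 -m inch '[{"fingers":0.3,"delta_pos":[0,0,0],"twist":[0,0,0]},{"fingers":0.3,"delta_pos":[0,0,0],"twist":[0,0,0]},{"fingers":0.3,"delta_pos":[-2,0,0],"twist":[0,0,0]},{"fingers":0.3,"delta_pos":[-4,0,0],"twist":[0,0,0]},{"fingers":0.3,"delta_pos":[-4,0,0],"twist":[0,0,0]}]'
python3 - <<'E'
from m import *
f=frame("wrist","r_wrist"); rel([.5955,-.2695,.10],34.3)
t=frame("top","r_top")
E
```

```text
time: 19.98
tool_pos: [0.4397, 0.0551, 0.1356]
tool_rot: [0.676, -0.207, 0.676, 0.207]
contact_force: [0.7, -0.7, -0.1]
gripper_width: 0.65
t 20.02 tcp [0.4435 0.055  0.1423] shift cm [  4.4  -35.37  -5.63]
jaw yaw 34.1 toolx [ 0.01 -0.   -1.  ]
twist total deg [-0.22  0.46  0.34] joints [-0.04 -0.36  2.08  0.    1.41 -0.64]
```

View pics/r_wrist.png

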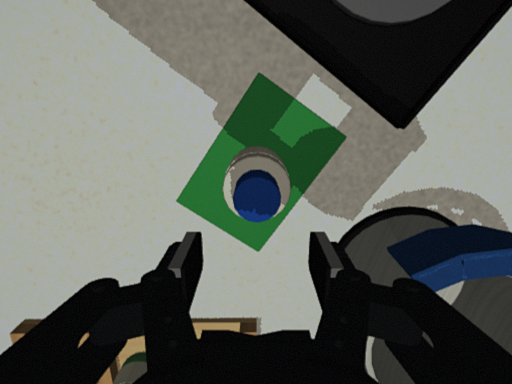

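View pics/r_top.png

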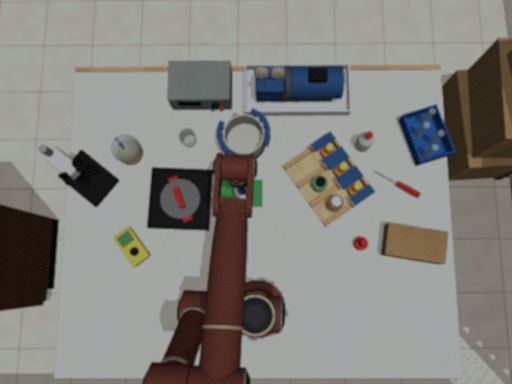

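```bash
python3 -m inch '[{"fingers":0.3,"delta_pos":[0,-5.5,-0.9],"twist":[0,0,0]},{"fingers":0.3,"delta_pos":[0,-5.5,-0.9],"twist":[0,0,0]},{"fingers":0.3,"delta_pos":[0,-5.5,-0.9],"twist":[0,0,0]},{"fingers":0.3,"delta_pos":[0,-5.5,-0.9],"twist":[0,0,0]},{"fingers":0.3,"delta_pos":[0,-5.5,-0.9],"twist":[0,0,0]}]'
python3 -m inch '[{"fingers":0.3,"delta_pos":[0,0,0],"twist":[0,0,0]},{"fingers":0.3,"delta_pos":[0,0,0],"twist":[0,0,0]}]'
python3 - <<'E'
from m import *
f=frame("wrist","s_wrist"); rel([.5955,-.2695,.10],34.3)
P=cloud(f); Z=P[...,2]; M=((Z>.089)&(Z<.104)).astype(np.uint8)
n,L,S,C=cv2.connectedComponentsWithStats(M)
for i in range(1,n):
    if S[i,4]>150: print(C[i].round(1),S[i],ray(f,*C[i],.098).round(4))
E
```

```text
time: 20.7
tool_pos: [0.557, -0.1995, 0.1336]
tool_rot: [0.676, -0.207, 0.676, 0.207]
contact_force: [0.5, 0.6, -0.1]
gripper_width: 0.65
time: 20.95
tool_pos: [0.5562, -0.1975, 0.1335]
tool_rot: [0.676, -0.206, 0.677, 0.208]
contact_force: [-0.5, 0.5, -0.2]
gripper_width: 0.651
t 21.0 tcp [ 0.5561 -0.197   0.1339] shift cm [ 3.37 -8.22 -0.8 ]
jaw yaw 34.1 toolx [-0.001  0.001 -1.   ]
twist total deg [-0.19 -0.03 -0.08] joints [-0.47  0.02  1.76  0.    1.36 -1.06]
[480.6  16.7] [469   0  25  37 637] [ 0.6043 -0.0159  0.098 ]
[469.7  83.7] [ 441   41   71   84 1106] [ 0.6275 -0.0477  0.098 ]
[126.2 181.7] [ 100  157   54   51 2089] [ 0.4699 -0.2356  0.098 ]
[ 12.8 188. ] [   0  162   32   50 1223] [ 0.4032 -0.2865  0.098 ]
[ 30.2 296.9] [ 12 281  39  33 908] [ 0.4492 -0.3684  0.098 ]
[244.7 298.2] [230 282  31  33 796] [ 0.5963 -0.2703  0.098 ]
[500.3 325.5] [483 304  29  38 533] [ 0.7914 -0.1711  0.098 ]
```

View pics/s_wrist.png

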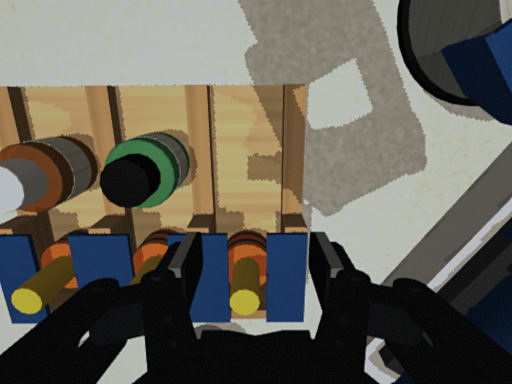

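```bash
python3 -m inch '[{"fingers":0.2,"delta_pos":[0,-4.2,-0.4],"twist":[0,0,0]},{"fingers":0.2,"delta_pos":[0,-4.1,-0.3],"twist":[0,0,0]},{"fingers":0.2,"delta_pos":[0,0,0],"twist":[0,0,0]},{"fingers":0.2,"delta_pos":[3,0,0],"twist":[0,0,0]},{"fingers":0.2,"delta_pos":[0,0,0],"twist":[0,0,0]}]'
python3 - <<'E'
from m import *
f=frame("wrist","t_wrist"); rel([.5963,-.2703,.0385],34.3)
P=cloud(f); Z=P[...,2]; M=((Z>.089)&(Z<.104)).astype(np.uint8)
n,L,S,C=cv2.connectedComponentsWithStats(M)
for i in range(1,n):
    if S[i,4]>150: print(C[i].round(1),S[i],ray(f,*C[i],.098).round(4))
E
```

```text
time: 21.62
tool_pos: [0.5951, -0.2676, 0.1016]
tool_rot: [0.674, -0.206, 0.677, 0.21]
contact_force: [-0.1, 0.2, -0.4]
gripper_width: 0.601
t 21.68 tcp [ 0.5961 -0.2684  0.1034] shift cm [ 6.49 -0.19 -0.08]
jaw yaw 34.2 toolx [-0.003  0.002 -1.   ]
twist total deg [-0.14 -0.07 -0.19] joints [-0.54  0.2   1.62  0.    1.32 -1.13]
[97.8 60.2] [  62   24   73   73 4041] [ 0.4712 -0.2373  0.098 ]
[116.6 224.3] [  95  204   45   41 1359] [ 0.5238 -0.3195  0.098 ]
[252.1 226.5] [ 233  207   39   40 1244] [ 0.5968 -0.2717  0.098 ]
[501.5 331.1] [484 310  28  39 578] [ 0.7913 -0.2382  0.098 ]
```

View pics/t_wrist.png

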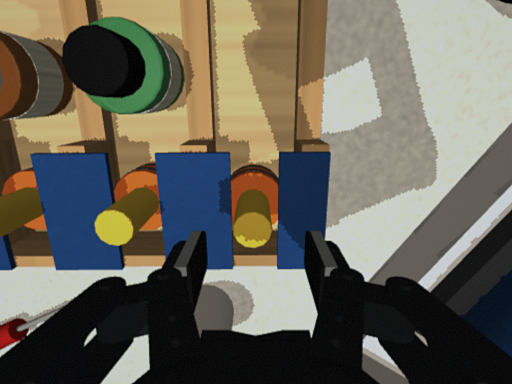

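```bash
python3 -m inch '[{"fingers":0.2,"delta_pos":[2.5,-0.2,0],"twist":[0,0,0]},{"fingers":0.2,"delta_pos":[2.5,0,0],"twist":[0,0,0]},{"fingers":0.2,"delta_pos":[1.4,0,0],"twist":[0,0,0]},{"fingers":0.2,"delta_pos":[0,0,0],"twist":[0,0,0]},{"fingers":-1,"delta_pos":[0,0,0],"twist":[0,0,0]}]'
python3 -m inch '[{"fingers":-1,"delta_pos":[0,0,0],"twist":[0,0,0]},{"fingers":-1,"delta_pos":[0,0,0],"twist":[0,0,0]},{"fingers":-1,"delta_pos":[0,0,0],"twist":[0,0,0]},{"fingers":-1,"delta_pos":[0,0,0],"twist":[0,0,0]}]'
python3 - <<'E'
from m import *
f=frame("wrist","u_wrist"); rel([.5963,-.2703,.0385],34.3)
E
```

```text
time: 22.3
tool_pos: [0.5995, -0.2725, 0.0423]
tool_rot: [0.677, -0.208, 0.675, 0.207]
contact_force: [-0.3, -0.2, 1.1]
gripper_width: 0.404
time: 22.8
tool_pos: [0.5996, -0.2728, 0.0424]
tool_rot: [0.677, -0.208, 0.675, 0.207]
contact_force: [-0.8, -0.6, 5.8]
gripper_width: 0.288
t 22.85 tcp [ 0.5995 -0.2728  0.0423] shift cm [ 0.38  0.39 -0.13]
jaw yaw 34.1 toolx [ 0.002 -0.001 -1.   ]
twist total deg [-0.23  0.06  0.13] joints [-0.54  0.27  1.65  0.    1.22 -1.13]
```

View pics/u_wrist.png

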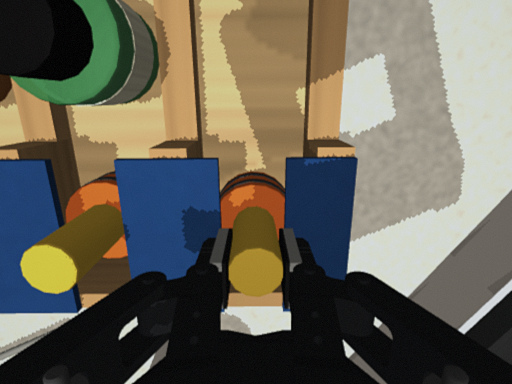

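```bash
python3 -m inch '[{"fingers":-1,"delta_pos":[-0.4,0,0],"twist":[0,0,0]},{"fingers":-1,"delta_pos":[0,2,0],"twist":[0,0,0]},{"fingers":-1,"delta_pos":[0,2,0],"twist":[0,0,0]},{"fingers":-1,"delta_pos":[0,2,0],"twist":[0,0,0]},{"fingers":-1,"delta_pos":[0,2,0],"twist":[0,0,0]}]'
python3 -m inch '[{"fingers":-1,"delta_pos":[0,1.8,0],"twist":[0,0,0]},{"fingers":-1,"delta_pos":[0,0,0],"twist":[0,0,0]}]'
python3 - <<'E'
from m import *
f=frame("wrist","v_wrist"); rel([.646,.048,.15],34.3)
E
```

```text
time: 23.48
tool_pos: [0.5526, -0.205, 0.0437]
tool_rot: [0.676, -0.207, 0.677, 0.208]
contact_force: [0.8, 0.1, -1.3]
gripper_width: 0.284
time: 23.72
tool_pos: [0.5427, -0.1899, 0.044]
tool_rot: [0.676, -0.207, 0.676, 0.208]
contact_force: [1.7, -0.5, -1.5]
gripper_width: 0.288
t 23.77 tcp [ 0.5434 -0.1907  0.0445] shift cm [-10.56  14.01  21.88]
jaw yaw 34.1 toolx [-0. -0. -1.]
twist total deg [-0.19 -0.01  0.  ] joints [-0.47  0.09  1.85 -0.    1.2  -1.06]
```

View pics/v_wrist.png

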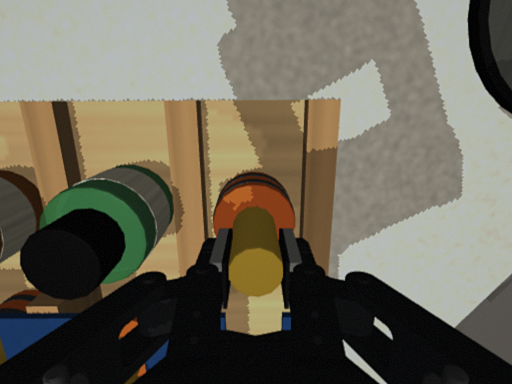

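```bash
python3 -m inch '[{"fingers":-1,"delta_pos":[-4,0,0],"twist":[0,0,0]},{"fingers":-1,"delta_pos":[-5,0,0],"twist":[0,0,0]},{"fingers":-1,"delta_pos":[-5,0,0],"twist":[0,0,0]},{"fingers":-1,"delta_pos":[-2,2.5,4],"twist":[0,0,0]},{"fingers":-1,"delta_pos":[0,3,5],"twist":[0,0,0]}]'
python3 -m inch '[{"fingers":-1,"delta_pos":[0,3,5],"twist":[0,0,0]},{"fingers":-1,"delta_pos":[0,1,4],"twist":[0,0,0]},{"fingers":-1,"delta_pos":[0,0,0],"twist":[0,0,0]},{"fingers":-1,"delta_pos":[0,0,0],"twist":[0,0,0]}]'
python3 - <<'E'
from m import *
f=frame("wrist","w_wrist"); rel([.666,.018,.2],34.3)
E
```

```text
time: 24.4
tool_pos: [0.59, -0.0961, 0.2088]
tool_rot: [0.678, -0.208, 0.674, 0.205]
contact_force: [1.9, -0.3, -2.0]
gripper_width: 0.283
time: 24.9
tool_pos: [0.6396, -0.0122, 0.2045]
tool_rot: [0.676, -0.207, 0.676, 0.207]
contact_force: [1.3, -0.0, -2.1]
gripper_width: 0.285
t 24.95 tcp [ 0.6394 -0.0125  0.2046] shift cm [0.45 1.04 3.91]
jaw yaw 34.0 toolx [-0. -0. -1.]
twist total deg [-0.28 -0.03  0.01] joints [-0.14  0.09  1.58 -0.    1.48 -0.73]
```

View pics/w_wrist.png

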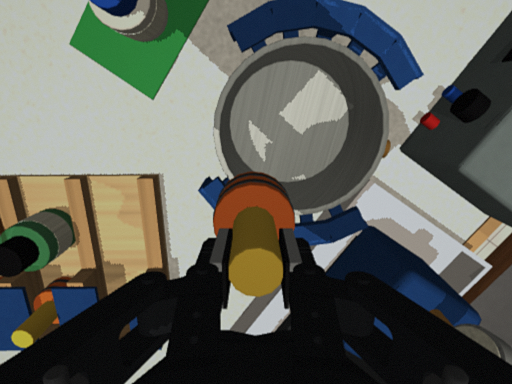

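```bash
python3 - <<'E'
from m import *
from scipy.optimize import least_squares
f=frame("wrist"); P=cloud(f); Z=P[...,2]
m=(Z>.108)&(Z<.116)&(np.hypot(P[...,0]-.646,P[...,1]-.048)<.083)&(np.hypot(P[...,0]-.646,P[...,1]-.048)>.066)&(hsv(f)[...,1]<70)
Q=P[m][:,:2]; print(len(Q))
s=least_squares(lambda p:np.hypot(Q[:,0]-p[0],Q[:,1]-p[1])-p[2],[.646,.048,.075],loss="soft_l1",f_scale=.002); print(s.x.round(4),np.std(s.fun).round(4))
rel([s.x[0]+.036*.559,s.x[1]-.036*.829,.2],34.3)
E
```

```text
3525
[0.6477 0.0492 0.074 ] 0.0018
t 25.0 tcp [ 0.6393 -0.0127  0.2046] shift cm [0.46 1.06 4.16]
jaw yaw 34.0 toolx [-0. -0. -1.]
twist total deg [-0.31 -0.02  0.01] joints [-0.14  0.09  1.58 -0.    1.48 -0.73]
```

```bash
python3 -m inch '[{"fingers":-1,"delta_pos":[0,1.0,4.1],"twist":[0,0,0]},{"fingers":-1,"delta_pos":[0,0,0],"twist":[0,0,0]},{"fingers":-1,"delta_pos":[4,0,0],"twist":[0,0,0]},{"fingers":-1,"delta_pos":[0,0,0],"twist":[0,0,0]}]'
python3 - <<'E'
from m import *
f=frame("wrist","x_wrist"); rel([.6678,.0194,.05],34.3)
E
```

```text
time: 25.5
tool_pos: [0.6646, 0.0188, 0.1604]
tool_rot: [0.673, -0.206, 0.679, 0.208]
contact_force: [-0.2, -0.1, -2.7]
gripper_width: 0.284
t 25.55 tcp [0.6661 0.0188 0.1629] shift cm [11.29 -0.07  0.22]
jaw yaw 34.0 toolx [-0.004  0.    -1.   ]
twist total deg [-0.29 -0.2  -0.14] joints [-0.08  0.18  1.55 -0.    1.42 -0.68]
```

View pics/x_wrist.png

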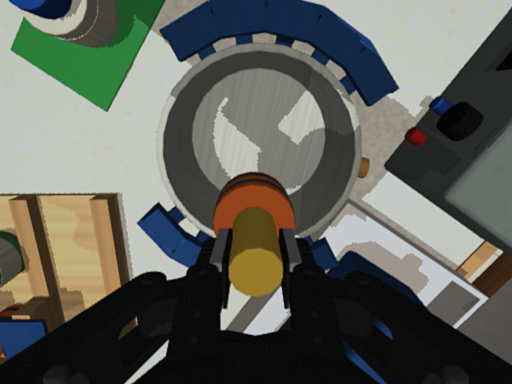

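Centred left-right and inside the rim; descend.

```bash
python3 -m inch '[{"fingers":-1,"delta_pos":[3.5,0,0.1],"twist":[0,0,0]},{"fingers":-1,"delta_pos":[3.5,0,0],"twist":[0,0,0]},{"fingers":-1,"delta_pos":[3,0,0],"twist":[0,0,0]},{"fingers":-1,"delta_pos":[1,0,0],"twist":[0,0,0]},{"fingers":-1,"delta_pos":[0,0,0],"twist":[0,0,0]}]'
python3 -m inch '[{"fingers":-1,"delta_pos":[0.2,0,0],"twist":[0,0,0]},{"fingers":-1,"delta_pos":[0,0,0],"twist":[0,0,0]}]'
```

```text
time: 26.18
tool_pos: [0.6692, 0.02, 0.0557]
tool_rot: [0.676, -0.207, 0.676, 0.207]
contact_force: [-1.1, 0.4, -1.2]
gripper_width: 0.285
time: 26.42
tool_pos: [0.6697, 0.0203, 0.0544]
tool_rot: [0.677, -0.208, 0.675, 0.207]
contact_force: [-0.1, -0.4, -1.3]
gripper_width: 0.284
```

```bash
python3 -m inch '[{"fingers":-1,"delta_pos":[0.3,0,0],"twist":[0,0,0]},{"fingers":-1,"delta_pos":[0,0,0],"twist":[0,0,0]},{"fingers":-1,"delta_pos":[0,0,0],"twist":[0,0,0]}]'
python3 -m inch '[{"fingers":-1,"delta_pos":[0.3,0,0],"twist":[0,0,0]},{"fingers":-1,"delta_pos":[0,0,0],"twist":[0,0,0]},{"fingers":-1,"delta_pos":[0,0,0],"twist":[0,0,0]}]'
python3 - <<'E'
from m import *
f=frame("wrist","y_wrist"); rel([.6678,.0194,.05],34.3)
E
```

```text
time: 26.8
tool_pos: [0.6686, 0.0204, 0.0496]
tool_rot: [0.676, -0.207, 0.676, 0.207]
contact_force: [0.2, -0.2, -0.9]
gripper_width: 0.286
time: 27.18
tool_pos: [0.6686, 0.0204, 0.0466]
tool_rot: [0.676, -0.207, 0.676, 0.207]
contact_force: [-0.2, -0.3, -0.2]
gripper_width: 0.285
t 27.23 tcp [0.6686 0.0204 0.0465] shift cm [-0.35 -0.04 -0.12]
jaw yaw 34.1 toolx [-0. -0. -1.]
twist total deg [-0.22 -0.02 -0.01] joints [-0.08  0.29  1.62 -0.    1.23 -0.68]
```

View pics/y_wrist.png

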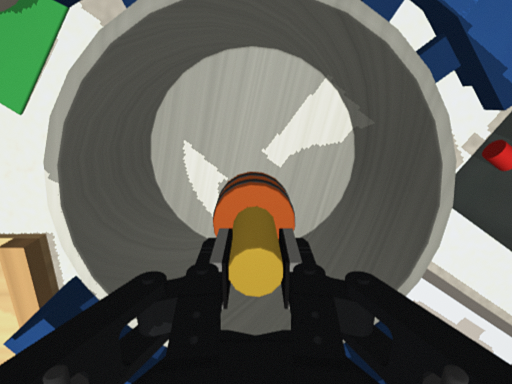

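```bash
python3 -m inch '[{"fingers":0,"delta_pos":[0,0,0],"twist":[0,0,0]},{"fingers":0,"delta_pos":[0,0,0],"twist":[0,0,0]},{"fingers":0,"delta_pos":[-2,0,0],"twist":[0,0,0]},{"fingers":0,"delta_pos":[-5,0,0],"twist":[0,0,0]},{"fingers":0,"delta_pos":[-6,0,0],"twist":[0,0,0]}]'
python3 -m inch '[{"fingers":0.3,"delta_pos":[-2,-4,-3],"twist":[0,0,0]},{"fingers":0.3,"delta_pos":[0,-4,-3],"twist":[0,0,0]},{"fingers":0.3,"delta_pos":[0,0,0],"twist":[0,0,0]}]'
python3 - <<'E'
from m import *
f=frame("wrist","z_wrist"); rel([.4682,-.2365,.12],34.3)
t=frame("top"); crop(t,140,390,100,260,3,"z_top")
E
```

```text
time: 27.85
tool_pos: [0.6681, 0.0204, 0.1784]
tool_rot: [0.676, -0.207, 0.676, 0.207]
contact_force: [1.2, 0.2, 1.1]
gripper_width: 0.506
time: 28.22
tool_pos: [0.6642, -0.0828, 0.1993]
tool_rot: [0.677, -0.207, 0.676, 0.205]
contact_force: [0.1, 0.7, -0.1]
gripper_width: 0.648
t 28.27 tcp [ 0.6641 -0.081   0.1986] shift cm [  7.82  -1.95 -24.95]
jaw yaw 33.9 toolx [ 0.002 -0.    -1.   ]
twist total deg [-0.37  0.1   0.08] joints [-0.23  0.16  1.51  0.    1.47 -0.82]
```

View pics/z_wrist.png

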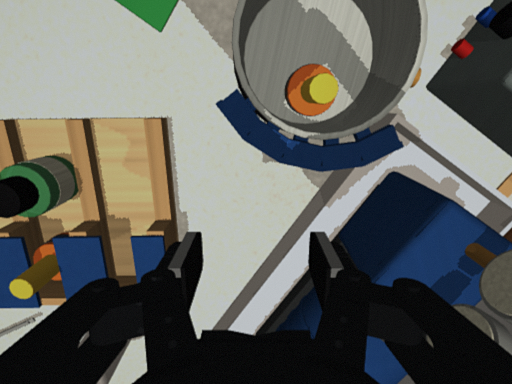

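View pics/z_top.png

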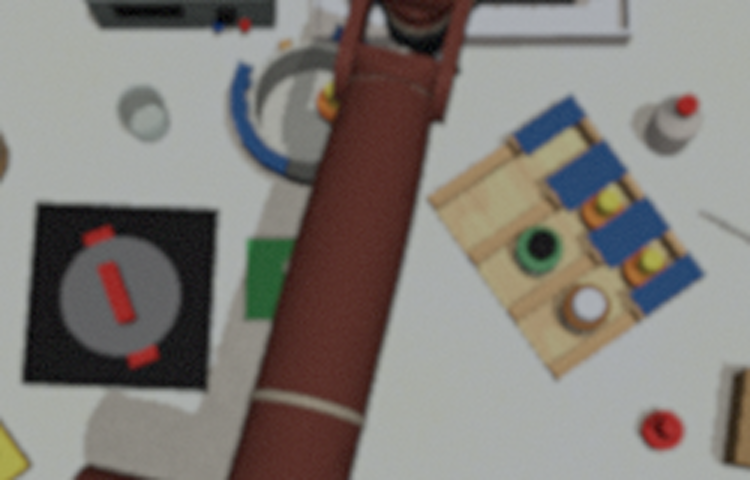

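```bash
python3 -m inch '[{"fingers":0.3,"delta_pos":[-0.5,-0.4,-5],"twist":[-0.3,0,0]},{"fingers":0.3,"delta_pos":[0,-0.4,-5],"twist":[0,0,0]},{"fingers":0.3,"delta_pos":[0,-0.4,-5],"twist":[0,0,0]},{"fingers":0.3,"delta_pos":[2,-0.4,-5],"twist":[0,0,0]},{"fingers":0.3,"delta_pos":[4,-0.3,-5],"twist":[0,0,0]}]'
python3 -m inch '[{"fingers":0.3,"delta_pos":[1.5,0,0],"twist":[0,0,0]},{"fingers":0.3,"delta_pos":[0,0,0],"twist":[0,0,0]}]'
cat >> m.py <<'E'
def tops(f,lo=.089,hi=.104,z=.097,amin=150):
    P=cloud(f); Z=P[...,2]; M=((Z>lo)&(Z<hi)).astype(np.uint8)
    n,L,S,C=cv2.connectedComponentsWithStats(M)
    for i in range(1,n):
        if S[i,4]>amin: print(C[i].round(1),S[i],ray(f,*C[i],z).round(4),hsv(f)[int(C[i][1]),int(C[i][0])])
E
python3 - <<'E'
from m import *
f=frame("wrist","aa_wrist"); rel([.4699,-.2356,.0365],34.3); tops(f)
E
```

```text
time: 28.95
tool_pos: [0.4698, -0.2361, 0.1448]
tool_rot: [0.677, -0.211, 0.674, 0.208]
contact_force: [0.0, -0.4, -0.5]
gripper_width: 0.649
time: 29.2
tool_pos: [0.4689, -0.2341, 0.1268]
tool_rot: [0.675, -0.209, 0.676, 0.21]
contact_force: [1.0, -0.3, 0.5]
gripper_width: 0.652
t 29.25 tcp [ 0.4701 -0.2346  0.1283] shift cm [ 9.18 -0.07 -0.08]
jaw yaw 34.5 toolx [ 0.001  0.    -1.   ]
twist total deg [0.17 0.04 0.02] joints [-0.6  -0.13  1.92  0.    1.35 -1.21]
[250.3 208.3] [ 225  183   51   51 1993] [ 0.4679 -0.2368  0.097 ] [15 46 11]
[124.2 212.3] [  98  188   54   50 2058] [ 0.3937 -0.2915  0.097 ] [103  12 198]
[247.9 319.6] [233 305  31  30 739] [ 0.5209 -0.3186  0.097 ] [ 28 177 184]
```

View pics/aa_wrist.png

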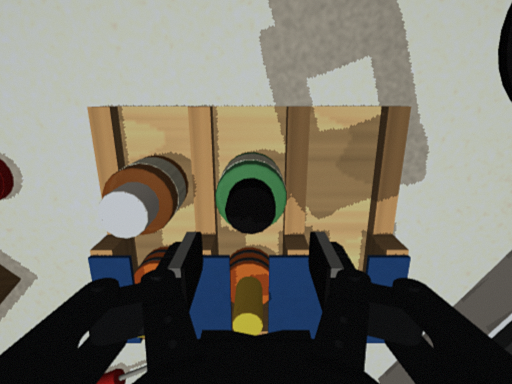

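```bash
python3 -m inch '[{"fingers":0.3,"delta_pos":[3.5,0,-0.2],"twist":[0,0,0]},{"fingers":0.3,"delta_pos":[3.5,0,0],"twist":[0,0,0]},{"fingers":0.3,"delta_pos":[2.2,0,0],"twist":[0,0,0]},{"fingers":0.3,"delta_pos":[0,0,0],"twist":[0,0,0]},{"fingers":-1,"delta_pos":[0,0,0],"twist":[0,0,0]}]'
python3 -m inch '[{"fingers":-1,"delta_pos":[0,0,0],"twist":[0,0,0]},{"fingers":-1,"delta_pos":[0,0,0],"twist":[0,0,0]},{"fingers":-1,"delta_pos":[0,0,0],"twist":[0,0,0]},{"fingers":-1,"delta_pos":[0,0,0],"twist":[0,0,0]}]'
python3 -m inch '[{"fingers":-1,"delta_pos":[-1,0,0],"twist":[0,0,0]},{"fingers":-1,"delta_pos":[-3,0,0],"twist":[0,0,0]},{"fingers":-1,"delta_pos":[-1.5,0,0],"twist":[0,0,0]},{"fingers":-1,"delta_pos":[0,0,0],"twist":[0,0,0]}]'
python3 - <<'E'
from m import *
f=frame("wrist","ab_wrist"); rel([.5424,-.1882,.0365],34.3)
E
```

```text
time: 29.88
tool_pos: [0.4689, -0.2375, 0.0381]
tool_rot: [0.675, -0.211, 0.676, 0.209]
contact_force: [-1.0, -1.5, 9.9]
gripper_width: 0.448
time: 30.38
tool_pos: [0.4691, -0.2378, 0.0385]
tool_rot: [0.676, -0.211, 0.675, 0.208]
contact_force: [-2.1, -2.5, 4.9]
gripper_width: 0.424
time: 30.88
tool_pos: [0.4685, -0.2369, 0.0923]
tool_rot: [0.676, -0.21, 0.675, 0.208]
contact_force: [0.4, -0.4, -4.1]
gripper_width: 0.427
t 30.93 tcp [ 0.4676 -0.2364  0.0908] shift cm [ 5.44 -0.25  8.9 ]
jaw yaw 34.4 toolx [ 0.001 -0.    -1.   ]
twist total deg [0.09 0.02 0.03] joints [-0.61 -0.09  1.95  0.    1.28 -1.21]
```

View pics/ab_wrist.png

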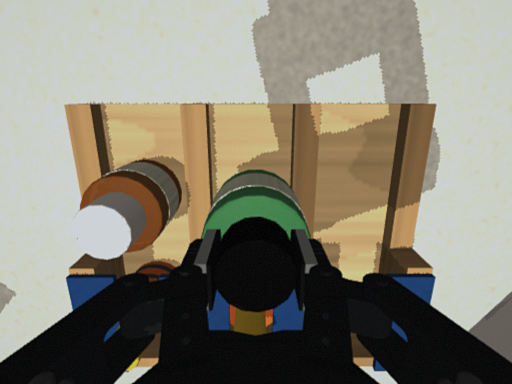

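```bash
python3 -m inch '[{"fingers":-1,"delta_pos":[0,0,4.5],"twist":[0,0,0]},{"fingers":-1,"delta_pos":[0,0,4.45],"twist":[0,0,0]},{"fingers":-1,"delta_pos":[0,0,0],"twist":[0,0,0]},{"fingers":-1,"delta_pos":[2,0,0],"twist":[0,0,0]},{"fingers":-1,"delta_pos":[0,0,0],"twist":[0,0,0]}]'
python3 - <<'E'
from m import *
f=frame("wrist","ac_wrist"); rel([.5424,-.1882,.0385],34.3)
E
```

```text
time: 31.55
tool_pos: [0.5379, -0.1851, 0.0665]
tool_rot: [0.674, -0.207, 0.678, 0.21]
contact_force: [0.0, 1.1, -3.9]
gripper_width: 0.424
t 31.6 tcp [ 0.5388 -0.1856  0.0679] shift cm [ 2.94 -0.43  0.16]
jaw yaw 34.3 toolx [-0.005  0.002 -1.   ]
twist total deg [ 0.01 -0.15 -0.26] joints [-0.46  0.05  1.85 -0.    1.25 -1.06]
```

View pics/ac_wrist.png

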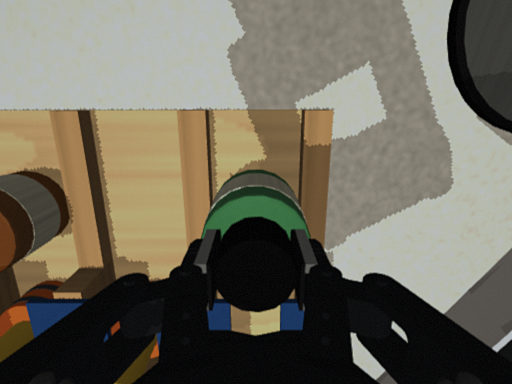

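```bash
python3 -m inch '[{"fingers":-1,"delta_pos":[1.5,-0.2,0.1],"twist":[0,0,0]},{"fingers":-1,"delta_pos":[1,0,0],"twist":[0,0,0]},{"fingers":-1,"delta_pos":[0.2,0,0],"twist":[0,0,0]},{"fingers":-1,"delta_pos":[0,0,0],"twist":[0,0,0]}]'

```

```text
time: 32.1
tool_pos: [0.5431, -0.1871, 0.0435]
tool_rot: [0.675, -0.209, 0.676, 0.209]
contact_force: [-0.8, 0.1, -3.9]
gripper_width: 0.428
```

```bash
python3 -m inch '[{"fingers":-1,"delta_pos":[0.3,0,0],"twist":[0,0,0]},{"fingers":-1,"delta_pos":[0.2,0,0],"twist":[0,0,0]},{"fingers":-1,"delta_pos":[0,0,0],"twist":[0,0,0]}]'

```

```text
time: 32.48
tool_pos: [0.5432, -0.1871, 0.0387]
tool_rot: [0.676, -0.209, 0.676, 0.209]
contact_force: [0.1, 0.7, -3.3]
gripper_width: 0.428
```

```bash
python3 -m inch '[{"fingers":-1,"delta_pos":[0.15,0,0],"twist":[0,0,0]},{"fingers":-1,"delta_pos":[0.1,0,0],"twist":[0,0,0]},{"fingers":-1,"delta_pos":[0,0,0],"twist":[0,0,0]}]'

```

```text
time: 32.85
tool_pos: [0.5435, -0.1872, 0.0386]
tool_rot: [0.675, -0.209, 0.676, 0.209]
contact_force: [-6.2, 2.2, 8.7]
gripper_width: 0.423
```

Seated (contact +8.7 N). Release and rise.

```bash
python3 -m inch '[{"fingers":0.3,"delta_pos":[-0.1,0,0],"twist":[0,0,0]},{"fingers":0.3,"delta_pos":[0,0,0],"twist":[0,0,0]},{"fingers":0.3,"delta_pos":[-3,0,0],"twist":[0,0,0]},{"fingers":0.3,"delta_pos":[-4,0,0],"twist":[0,0,0]},{"fingers":0.3,"delta_pos":[0,-4,-4],"twist":[0,0,0]}]'
python3 -m inch '[{"fingers":0.3,"delta_pos":[0,-3.5,-4.5],"twist":[0,0,0]},{"fingers":0.3,"delta_pos":[0,0,0],"twist":[0,0,0]},{"fingers":0.3,"delta_pos":[0,0,0],"twist":[0,0,0]}]'
python3 - <<'E'
from m import *
f=frame("wrist","ad_wrist"); tops(f); rel([.522,-.3195,.0385],34.3)
E
```

```text
time: 33.48
tool_pos: [0.5362, -0.2425, 0.1119]
tool_rot: [0.677, -0.213, 0.673, 0.209]
contact_force: [0.3, -1.2, 0.0]
gripper_width: 0.65
time: 33.85
tool_pos: [0.5154, -0.2968, 0.1069]
tool_rot: [0.676, -0.209, 0.676, 0.209]
contact_force: [-0.8, 0.3, -0.6]
gripper_width: 0.653
[396.6 100.1] [ 363   68   68   66 3401] [ 0.5436 -0.1883  0.097 ] [165  24  21]
[ 88.6 103.9] [  55   72   69   65 3427] [ 0.3947 -0.2927  0.097 ] [105   7 234]
[111.3 248. ] [  91  229   42   39 1232] [ 0.4482 -0.3709  0.097 ] [ 28 168 228]
[241.9 248.5] [ 224  230   37   38 1137] [ 0.5222 -0.3208  0.097 ] [ 28 168 227]
t 33.9 tcp [ 0.5156 -0.2963  0.1069] shift cm [ 6.84 -2.28 -0.78]
jaw yaw 34.4 toolx [-0.     0.001 -1.   ]
twist total deg [ 0.11  0.01 -0.03] joints [-0.65  0.06  1.77  0.    1.31 -1.25]
```

View pics/ad_wrist.png

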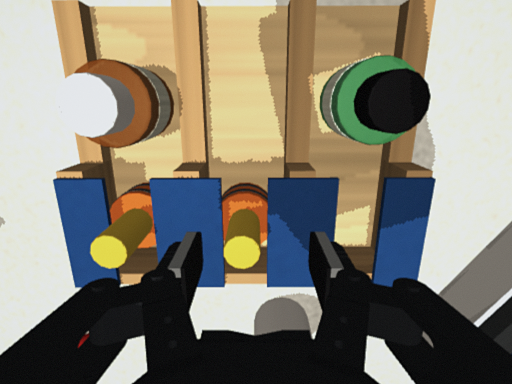

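```bash
python3 - <<'E'
from m import *
f=frame("wrist"); P=cloud(f); print(P[305,275],P[320,290],P[310,300])
rel([.5225,-.3205,.0385],34.3)
E
python3 -m inch '[{"fingers":0.2,"delta_pos":[0,-2.3,-0.8],"twist":[0,0,0]},{"fingers":0.2,"delta_pos":[0,0,0],"twist":[0,0,0]},{"fingers":0.2,"delta_pos":[3.5,0,0],"twist":[0,0,0]},{"fingers":0.2,"delta_pos":[2,0,0],"twist":[0,0,0]},{"fingers":0.2,"delta_pos":[0,0,0],"twist":[0,0,0]}]'
python3 - <<'E'
from m import *
f=frame("wrist","ae_wrist"); rel([.5225,-.3205,.0385],34.3)
E
```

```text
[ 0.60927178 -0.39394067  0.01552512] [ 0.62007922 -0.38620252  0.038036  ] [ 0.63558487 -0.38475583  0.01429064]
t 33.95 tcp [ 0.5157 -0.2959  0.1069] shift cm [ 6.84 -2.42 -0.83]
jaw yaw 34.4 toolx [-0.     0.001 -1.   ]
twist total deg [ 0.14  0.01 -0.03] joints [-0.65  0.06  1.77  0.    1.31 -1.25]
time: 34.58
tool_pos: [0.5204, -0.3184, 0.0496]
tool_rot: [0.674, -0.208, 0.676, 0.211]
contact_force: [-0.4, -0.1, -0.1]
gripper_width: 0.599
t 34.62 tcp [ 0.5214 -0.3195  0.0514] shift cm [ 1.29 -0.15  0.04]
jaw yaw 34.4 toolx [-0.002  0.001 -1.   ]
twist total deg [ 0.11 -0.03 -0.12] joints [-0.67  0.16  1.76  0.    1.22 -1.27]
```

View pics/ae_wrist.png

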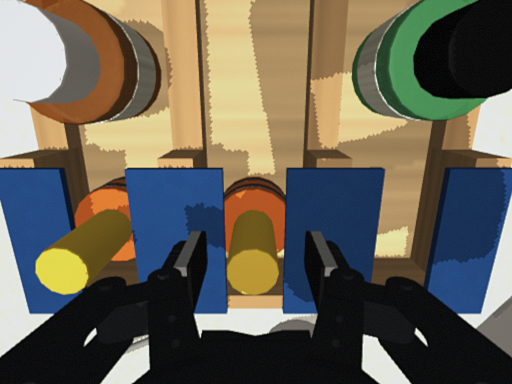

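```bash
python3 -m inch '[{"fingers":0.2,"delta_pos":[1.1,-0.1,0],"twist":[0,0,0]},{"fingers":0.2,"delta_pos":[0,0,0],"twist":[0,0,0]},{"fingers":-1,"delta_pos":[0,0,0],"twist":[0,0,0]},{"fingers":-1,"delta_pos":[0,0,0],"twist":[0,0,0]},{"fingers":-1,"delta_pos":[0,0,0],"twist":[0,0,0]}]'
python3 -m inch '[{"fingers":-1,"delta_pos":[0,0,0],"twist":[0,0,0]},{"fingers":-1,"delta_pos":[0,0,0],"twist":[0,0,0]}]'
python3 -m inch '[{"fingers":-1,"delta_pos":[-0.4,0,0],"twist":[0,0,0]},{"fingers":-1,"delta_pos":[0,2,0],"twist":[0,0,0]},{"fingers":-1,"delta_pos":[0,2,0],"twist":[0,0,0]},{"fingers":-1,"delta_pos":[0,2,0],"twist":[0,0,0]},{"fingers":-1,"delta_pos":[0,2,0],"twist":[0,0,0]}]'
python3 -m inch '[{"fingers":-1,"delta_pos":[0,1.8,0],"twist":[0,0,0]},{"fingers":-1,"delta_pos":[0,0,0],"twist":[0,0,0]}]'
python3 - <<'E'
from m import *
f=frame("wrist","af_wrist"); rel([.646,.048,.20],34.3)
E
```

```text
time: 35.25
tool_pos: [0.5226, -0.3217, 0.0418]
tool_rot: [0.676, -0.209, 0.675, 0.209]
contact_force: [-0.9, 0.2, 1.3]
gripper_width: 0.285
time: 35.5
tool_pos: [0.5226, -0.3217, 0.0418]
tool_rot: [0.676, -0.209, 0.675, 0.209]
contact_force: [-1.3, -0.2, 3.8]
gripper_width: 0.287
time: 36.12
tool_pos: [0.4762, -0.2541, 0.0443]
tool_rot: [0.675, -0.208, 0.676, 0.21]
contact_force: [0.2, -0.5, -2.2]
gripper_width: 0.285
time: 36.38
tool_pos: [0.4659, -0.2391, 0.0441]
tool_rot: [0.675, -0.209, 0.676, 0.21]
contact_force: [0.7, -0.3, -2.1]
gripper_width: 0.286
t 36.42 tcp [ 0.4667 -0.24    0.0446] shift cm [-15.54  13.64  31.06]
jaw yaw 34.4 toolx [-0.001  0.    -1.   ]
twist total deg [ 0.1  -0.01 -0.03] joints [-0.62 -0.03  1.98 -0.    1.2  -1.22]
```

View pics/af_wrist.png

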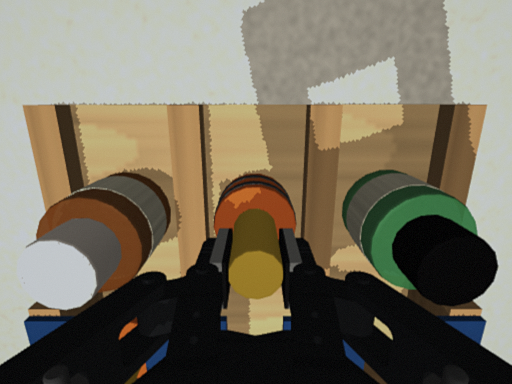

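```bash
python3 -m inch '[{"fingers":-1,"delta_pos":[-5,0,0],"twist":[0,0,0]},{"fingers":-1,"delta_pos":[-5.5,0,0],"twist":[0,0,0]},{"fingers":-1,"delta_pos":[-5.5,0,0],"twist":[0,0,0]},{"fingers":-1,"delta_pos":[0,2.2,4.9],"twist":[0,0,0]},{"fingers":-1,"delta_pos":[0,2.2,4.9],"twist":[0,0,0]}]'
python3 -m inch '[{"fingers":-1,"delta_pos":[0,2.2,4.9],"twist":[0,0,0]},{"fingers":-1,"delta_pos":[0,2.2,4.9],"twist":[0,0,0]},{"fingers":-1,"delta_pos":[0,2.2,4.9],"twist":[0,0,0]},{"fingers":-1,"delta_pos":[0,2.2,4.9],"twist":[0,0,0]},{"fingers":-1,"delta_pos":[0,2.2,5],"twist":[0,0,0]}]'
python3 -m inch '[{"fingers":-1,"delta_pos":[0,0,0],"twist":[10,0,0]},{"fingers":-1,"delta_pos":[0,0,0],"twist":[10,0,0]},{"fingers":-1,"delta_pos":[0,0,0],"twist":[10,0,0]},{"fingers":-1,"delta_pos":[0,0,0],"twist":[10,0,0]},{"fingers":-1,"delta_pos":[0,0,0],"twist":[10,0,0]}]'
python3 -m inch '[{"fingers":-1,"delta_pos":[0,0,0],"twist":[10,0,0]},{"fingers":-1,"delta_pos":[0,0,0],"twist":[0,0,0]}]'
python3 - <<'E'
from m import *
f=frame("wrist","ag_wrist"); rel([.6635,.0816,.165],-26)
E
```

```text
time: 37.05
tool_pos: [0.5247, -0.1491, 0.2068]
tool_rot: [0.677, -0.209, 0.675, 0.207]
contact_force: [0.5, -0.0, -1.9]
gripper_width: 0.287
time: 37.67
tool_pos: [0.6655, 0.0821, 0.2048]
tool_rot: [0.676, -0.209, 0.676, 0.209]
contact_force: [0.5, -0.7, -2.6]
gripper_width: 0.286
time: 38.3
tool_pos: [0.6647, 0.0805, 0.2046]
tool_rot: [0.7, 0.098, 0.7, -0.098]
contact_force: [0.9, 0.3, -2.0]
gripper_width: 0.284
time: 38.55
tool_pos: [0.6645, 0.0806, 0.2047]
tool_rot: [0.69, 0.156, 0.69, -0.156]
contact_force: [-0.5, 0.1, -2.1]
gripper_width: 0.288
t 38.6 tcp [0.6644 0.0806 0.2048] shift cm [ 3.98  0.05 -0.13]
jaw yaw -25.5 toolx [-0. -0. -1.]
twist total deg [ 0.53 -0.02  0.01] joints [ 0.01  0.15  1.5  -0.    1.49  0.45]
```

View pics/ag_wrist.png

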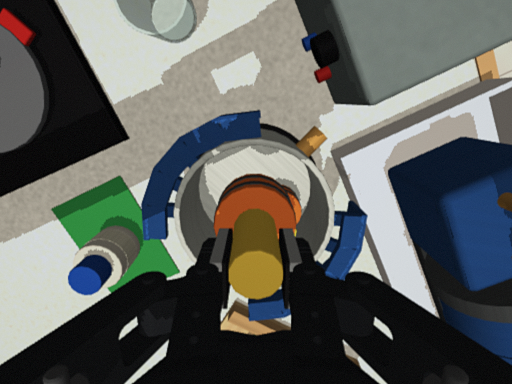

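```bash
python3 -m inch '[{"fingers":-1,"delta_pos":[4,0.1,-0.1],"twist":[0,0,0]},{"fingers":-1,"delta_pos":[4,0,0],"twist":[0,0,0]},{"fingers":-1,"delta_pos":[0,0,0],"twist":[0,0,0]}]'
python3 - <<'E'
from m import *
f=frame("wrist","ah_wrist"); rel([.6635,.0816,.05],-26)
E
```

```text
time: 38.98
tool_pos: [0.6604, 0.0821, 0.1201]
tool_rot: [0.686, 0.155, 0.693, -0.157]
contact_force: [0.7, 0.1, -2.5]
gripper_width: 0.286
t 39.02 tcp [0.6625 0.0821 0.1235] shift cm [7.35 0.01 0.14]
jaw yaw -25.5 toolx [-0.004 -0.    -1.   ]
twist total deg [ 0.46 -0.19  0.1 ] joints [ 0.01  0.21  1.58 -0.    1.36  0.46]
```

View pics/ah_wrist.png

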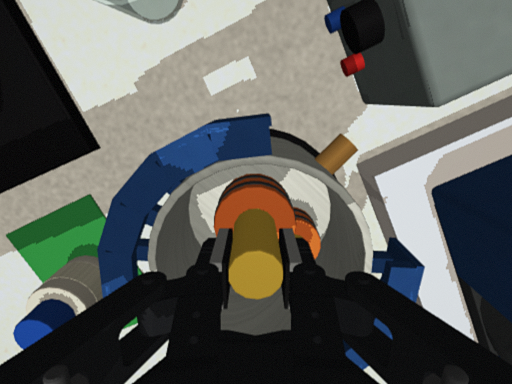

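```bash
python3 -m inch '[{"fingers":-1,"delta_pos":[3,0,0],"twist":[0,0,0]},{"fingers":-1,"delta_pos":[3,0,0],"twist":[0,0,0]},{"fingers":-1,"delta_pos":[0.8,0,0],"twist":[0,0,0]},{"fingers":-1,"delta_pos":[0,0,0],"twist":[0,0,0]},{"fingers":-1,"delta_pos":[0,0,0],"twist":[0,0,0]}]'
python3 -m inch '[{"fingers":-1,"delta_pos":[0.3,0,0],"twist":[0,0,0]},{"fingers":-1,"delta_pos":[0,0,0],"twist":[0,0,0]},{"fingers":-1,"delta_pos":[0,0,0],"twist":[0,0,0]}]'
```

```text
time: 39.65
tool_pos: [0.6653, 0.0823, 0.0598]
tool_rot: [0.691, 0.157, 0.688, -0.156]
contact_force: [-1.5, 0.3, -2.5]
gripper_width: 0.284
time: 40.02
tool_pos: [0.6635, 0.0822, 0.0543]
tool_rot: [0.69, 0.157, 0.689, -0.157]
contact_force: [-0.0, -0.3, -1.9]
gripper_width: 0.285
```

```bash
python3 -m inch '[{"fingers":-1,"delta_pos":[0.4,0,0],"twist":[0,0,0]},{"fingers":-1,"delta_pos":[0.3,0,0],"twist":[0,0,0]},{"fingers":-1,"delta_pos":[0,0,0],"twist":[0,0,0]},{"fingers":-1,"delta_pos":[0,0,0],"twist":[0,0,0]}]'
```

```text
time: 40.52
tool_pos: [0.6635, 0.0823, 0.0471]
tool_rot: [0.689, 0.157, 0.69, -0.157]
contact_force: [-0.1, 0.4, -3.0]
gripper_width: 0.286
```

```bash
python3 -m inch '[{"fingers":-1,"delta_pos":[0.15,0,0],"twist":[0,0,0]},{"fingers":-1,"delta_pos":[0,0,0],"twist":[0,0,0]},{"fingers":-1,"delta_pos":[0,0,0],"twist":[0,0,0]}]'
```

```text
time: 40.9
tool_pos: [0.6637, 0.0822, 0.0459]
tool_rot: [0.69, 0.157, 0.689, -0.157]
contact_force: [0.2, -0.0, -0.2]
gripper_width: 0.287
```

Seated. Release, rise, rotate back.

```bash
python3 -m inch '[{"fingers":0,"delta_pos":[0,0,0],"twist":[0,0,0]},{"fingers":0,"delta_pos":[0,0,0],"twist":[0,0,0]},{"fingers":0,"delta_pos":[-2,0,0],"twist":[0,0,0]},{"fingers":0,"delta_pos":[-5,0,0],"twist":[0,0,0]},{"fingers":0,"delta_pos":[-6,0,0],"twist":[0,0,0]}]'
python3 -m inch '[{"fingers":0.3,"delta_pos":[-2.5,0,0],"twist":[-10,0,0]},{"fingers":0.3,"delta_pos":[0,0,0],"twist":[-10,0,0]},{"fingers":0.3,"delta_pos":[0,0,0],"twist":[-10,0,0]},{"fingers":0.3,"delta_pos":[0,0,0],"twist":[-10,0,0]},{"fingers":0.3,"delta_pos":[0,0,0],"twist":[-10,0,0]}]'
python3 -m inch '[{"fingers":0.3,"delta_pos":[0,0,0],"twist":[-9.7,0,0]},{"fingers":0.3,"delta_pos":[0,0,0],"twist":[0,0,0]}]'
python3 - <<'E'
from m import *
f=frame("wrist","ai_wrist"); rel([.3935,-.2916,.125],34.3)
E
```

```text
time: 41.52
tool_pos: [0.6629, 0.0822, 0.1773]
tool_rot: [0.689, 0.157, 0.69, -0.157]
contact_force: [0.7, -0.2, 0.3]
gripper_width: 0.5
time: 42.15
tool_pos: [0.6639, 0.0823, 0.2028]
tool_rot: [0.691, -0.151, 0.69, 0.151]
contact_force: [-0.3, 0.3, -0.5]
gripper_width: 0.651
time: 42.4
tool_pos: [0.6639, 0.0823, 0.2025]
tool_rot: [0.677, -0.207, 0.676, 0.206]
contact_force: [0.3, -0.2, -0.0]
gripper_width: 0.65
t 42.45 tcp [0.6639 0.0823 0.2023] shift cm [  7.68 -15.93 -43.31]
jaw yaw 33.9 toolx [ 0.002  0.    -1.   ]
twist total deg [-0.38  0.09  0.06] joints [ 0.01  0.15  1.51  0.    1.48 -0.58]
```

View pics/ai_wrist.png

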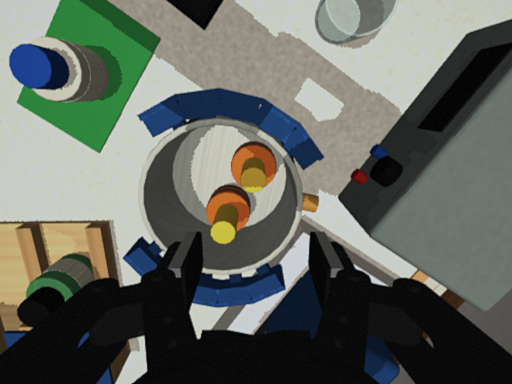

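```bash
python3 -m inch '[{"fingers":0.3,"delta_pos":[0,-2,-5.4],"twist":[-0.3,0,0]},{"fingers":0.3,"delta_pos":[0,-2,-5.4],"twist":[0,0,0]},{"fingers":0.3,"delta_pos":[0,-2,-5.4],"twist":[0,0,0]},{"fingers":0.3,"delta_pos":[0,-2,-5.4],"twist":[0,0,0]},{"fingers":0.3,"delta_pos":[0,-2,-5.4],"twist":[0,0,0]}]'
python3 -m inch '[{"fingers":0.3,"delta_pos":[1,-2,-5.4],"twist":[0,0,0]},{"fingers":0.3,"delta_pos":[3,-2,-5.4],"twist":[0,0,0]},{"fingers":0.3,"delta_pos":[3,-2,-5.4],"twist":[0,0,0]},{"fingers":0.3,"delta_pos":[0,0,0],"twist":[0,0,0]},{"fingers":0.3,"delta_pos":[0,0,0],"twist":[0,0,0]}]'
python3 - <<'E'
from m import *
f=frame("wrist","aj_wrist"); tops(f); rel([.3935,-.2916,.0365],34.3)
E
```

```text
time: 43.08
tool_pos: [0.4959, -0.1539, 0.2016]
tool_rot: [0.676, -0.209, 0.675, 0.208]
contact_force: [0.6, -0.9, -0.2]
gripper_width: 0.648
time: 43.7
tool_pos: [0.4, -0.2902, 0.1338]
tool_rot: [0.676, -0.209, 0.675, 0.208]
contact_force: [0.0, -0.7, -0.9]
gripper_width: 0.651
[486.9 196.8] [ 459  173   53   49 2043] [ 0.5408 -0.1886  0.097 ] [150  39  13]
[ 11.7 193.3] [  0 177  28  32 676] [ 0.2478 -0.385   0.097 ] [  0 218 146]
[243.1 199.8] [ 218  176   50   49 1903] [ 0.3922 -0.2927  0.097 ] [ 16  28 139]
[245.  307.1] [230 291  30  32 768] [ 0.4462 -0.3711  0.097 ] [ 28 178 168]
t 43.75 tcp [ 0.4006 -0.29    0.1343] shift cm [ 9.78  0.29 -0.68]
jaw yaw 34.4 toolx [ 0.002 -0.001 -1.   ]
twist total deg [0.06 0.05 0.11] joints [-0.78 -0.22  1.98  0.    1.37 -1.38]
```

View pics/aj_wrist.png

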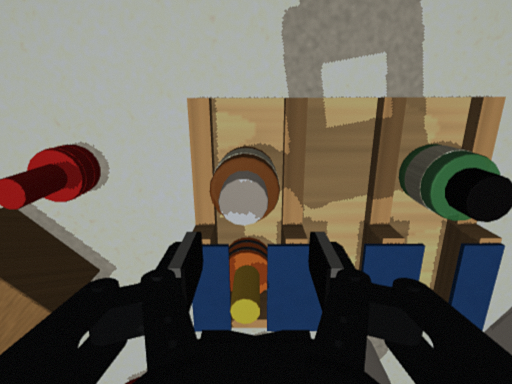

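```bash
python3 -m inch '[{"fingers":0.3,"delta_pos":[3.5,0.2,-0.7],"twist":[0,0,0]},{"fingers":0.3,"delta_pos":[3.5,0,0],"twist":[0,0,0]},{"fingers":0.3,"delta_pos":[2.6,0,0],"twist":[0,0,0]},{"fingers":0.3,"delta_pos":[0,0,0],"twist":[0,0,0]},{"fingers":-1,"delta_pos":[0,0,0],"twist":[0,0,0]}]'
python3 -m inch '[{"fingers":-1,"delta_pos":[0,0,0],"twist":[0,0,0]},{"fingers":-1,"delta_pos":[0,0,0],"twist":[0,0,0]},{"fingers":-1,"delta_pos":[0,0,0],"twist":[0,0,0]},{"fingers":-1,"delta_pos":[0,0,0],"twist":[0,0,0]}]'
python3 -m inch '[{"fingers":-1,"delta_pos":[-1,0,0],"twist":[0,0,0]},{"fingers":-1,"delta_pos":[-3,0,0],"twist":[0,0,0]},{"fingers":-1,"delta_pos":[-1.5,0,0],"twist":[0,0,0]},{"fingers":-1,"delta_pos":[0,0,0],"twist":[0,0,0]}]'
python3 - <<'E'
from m import *
f=frame("wrist","ak_wrist"); rel([.4680,-.2375,.0385],34.3)
E
```

```text
time: 44.38
tool_pos: [0.3938, -0.2925, 0.0384]
tool_rot: [0.675, -0.21, 0.675, 0.209]
contact_force: [-0.7, -1.7, 0.9]
gripper_width: 0.453
time: 44.88
tool_pos: [0.394, -0.2929, 0.0386]
tool_rot: [0.676, -0.21, 0.675, 0.208]
contact_force: [0.4, 1.6, 5.5]
gripper_width: 0.428
time: 45.38
tool_pos: [0.3932, -0.2929, 0.093]
tool_rot: [0.676, -0.21, 0.675, 0.208]
contact_force: [-0.7, -0.2, -4.0]
gripper_width: 0.426
t 45.42 tcp [ 0.3926 -0.2923  0.0918] shift cm [5.33 0.26 9.32]
jaw yaw 34.4 toolx [ 0. -0. -1.]
twist total deg [0.08 0.   0.01] joints [-0.79 -0.18  2.03 -0.    1.3  -1.39]
```

View pics/ak_wrist.png

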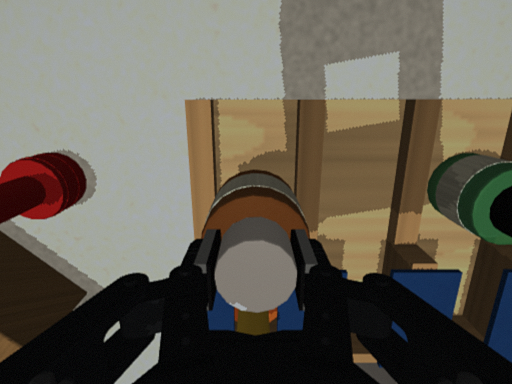

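```bash
python3 -m inch '[{"fingers":-1,"delta_pos":[0,0.1,4.6],"twist":[0,0,0]},{"fingers":-1,"delta_pos":[0,0.1,4.6],"twist":[0,0,0]},{"fingers":-1,"delta_pos":[0,0,0],"twist":[0,0,0]},{"fingers":-1,"delta_pos":[2,0,0],"twist":[0,0,0]},{"fingers":-1,"delta_pos":[0,0,0],"twist":[0,0,0]}]'
python3 - <<'E'
from m import *
f=frame("wrist","al_wrist"); rel([.4680,-.2375,.0385],34.3)
E
```

```text
time: 46.05
tool_pos: [0.4649, -0.2374, 0.0687]
tool_rot: [0.674, -0.207, 0.677, 0.211]
contact_force: [0.2, -0.2, -3.8]
gripper_width: 0.429
t 46.1 tcp [ 0.4658 -0.2381  0.07  ] shift cm [ 3.15 -0.09  0.23]
jaw yaw 34.3 toolx [-0.004  0.002 -1.   ]
twist total deg [ 0.05 -0.09 -0.22] joints [-0.61 -0.07  1.96 -0.    1.25 -1.21]
```

View pics/al_wrist.png

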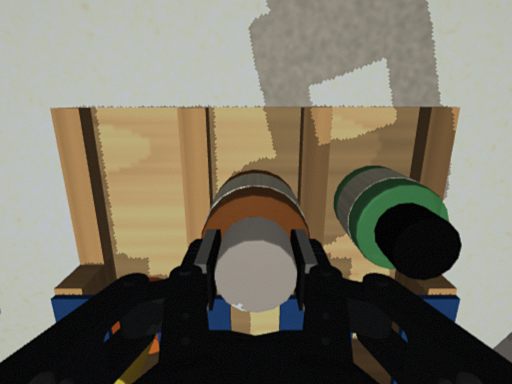

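```bash
python3 -m inch '[{"fingers":-1,"delta_pos":[1.5,0,0.1],"twist":[0,0,0]},{"fingers":-1,"delta_pos":[1,0,0],"twist":[0,0,0]},{"fingers":-1,"delta_pos":[0.3,0,0],"twist":[0,0,0]},{"fingers":-1,"delta_pos":[0.2,0,0],"twist":[0,0,0]},{"fingers":-1,"delta_pos":[0,0,0],"twist":[0,0,0]}]'

```

```text
time: 46.72
tool_pos: [0.4684, -0.2383, 0.0421]
tool_rot: [0.676, -0.209, 0.675, 0.209]
contact_force: [-0.1, -0.8, -3.4]
gripper_width: 0.432
```

```bash
python3 -m inch '[{"fingers":-1,"delta_pos":[0.3,0,0],"twist":[0,0,0]},{"fingers":-1,"delta_pos":[0.1,0,0],"twist":[0,0,0]},{"fingers":-1,"delta_pos":[0,0,0],"twist":[0,0,0]}]'

```

```text
time: 47.1
tool_pos: [0.4686, -0.2384, 0.0387]
tool_rot: [0.676, -0.209, 0.675, 0.209]
contact_force: [-1.6, 0.1, 1.8]
gripper_width: 0.427
```

Seated; release, move to the last cartridge.

```bash
python3 -m inch '[{"fingers":0.3,"delta_pos":[0,0,0],"twist":[0,0,0]},{"fingers":0.3,"delta_pos":[0,0,0],"twist":[0,0,0]},{"fingers":0.3,"delta_pos":[-3,0,0],"twist":[0,0,0]},{"fingers":0.3,"delta_pos":[-4,0,0],"twist":[0,0,0]},{"fingers":0.3,"delta_pos":[0,-4,-4],"twist":[0,0,0]}]'
python3 -m inch '[{"fingers":0.3,"delta_pos":[0,-3.5,-5],"twist":[0,0,0]},{"fingers":0.3,"delta_pos":[0,0,0],"twist":[0,0,0]},{"fingers":0.3,"delta_pos":[0,0,0],"twist":[0,0,0]}]'
python3 - <<'E'
from m import *
f=frame("wrist","am_wrist"); tops(f); rel([.4475,-.3712,.0385],34.3)
E
```

```text
time: 47.72
tool_pos: [0.461, -0.2942, 0.1126]
tool_rot: [0.677, -0.213, 0.673, 0.208]
contact_force: [-0.2, -0.1, -0.5]
gripper_width: 0.649
time: 48.1
tool_pos: [0.4363, -0.3506, 0.1077]
tool_rot: [0.676, -0.208, 0.676, 0.209]
contact_force: [-0.8, 0.3, -0.2]
gripper_width: 0.652
[403.6 100.4] [ 370   68   68   66 3392] [ 0.4683 -0.2398  0.097 ] [105  11 192]
[248.5 247.8] [ 230  229   37   39 1124] [ 0.4467 -0.3719  0.097 ] [ 28 173 184]
[393.8 375.4] [374 364  42  20 545] [ 0.6056 -0.4003  0.097 ] [ 18  28 138]
t 48.15 tcp [ 0.4365 -0.3501  0.1077] shift cm [ 6.92 -2.37 -0.29]
jaw yaw 34.4 toolx [-0.     0.001 -1.   ]
twist total deg [ 0.11  0.02 -0.04] joints [-0.81 -0.02  1.85  0.    1.31 -1.41]
```

View pics/am_wrist.png

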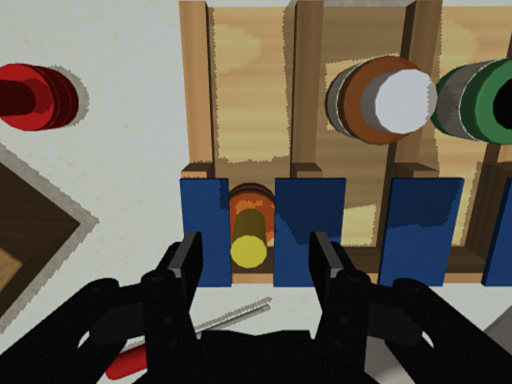

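```bash
python3 -m inch '[{"fingers":0.2,"delta_pos":[0,-2.4,-0.3],"twist":[0,0,0]},{"fingers":0.2,"delta_pos":[0,0,0],"twist":[0,0,0]},{"fingers":0.2,"delta_pos":[3.5,0,0],"twist":[0,0,0]},{"fingers":0.2,"delta_pos":[2,0,0],"twist":[0,0,0]},{"fingers":0.2,"delta_pos":[0,0,0],"twist":[0,0,0]}]'
python3 - <<'E'
from m import *
f=frame("wrist","an_wrist"); rel([.4475,-.3712,.0385],34.3)
E
```

```text
time: 48.78
tool_pos: [0.4462, -0.3701, 0.0505]
tool_rot: [0.675, -0.208, 0.676, 0.211]
contact_force: [0.5, 1.3, 0.7]
gripper_width: 0.596
t 48.83 tcp [ 0.4471 -0.3713  0.0522] shift cm [ 1.37 -0.02  0.04]
jaw yaw 34.4 toolx [-0.001  0.002 -1.   ]
twist total deg [ 0.12 -0.02 -0.12] joints [-0.82  0.09  1.84  0.    1.22 -1.42]
```

View pics/an_wrist.png

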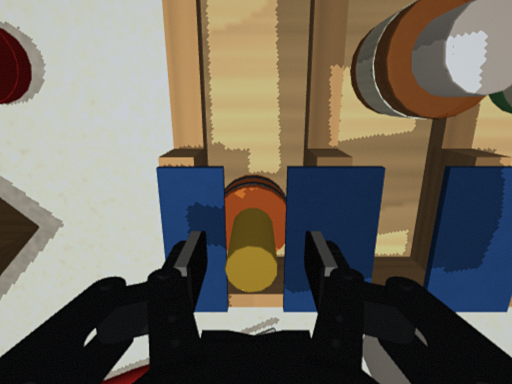

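```bash
python3 -m inch '[{"fingers":0.2,"delta_pos":[1.2,0,0],"twist":[0,0,0]},{"fingers":0.2,"delta_pos":[0,0,0],"twist":[0,0,0]},{"fingers":-1,"delta_pos":[0,0,0],"twist":[0,0,0]},{"fingers":-1,"delta_pos":[0,0,0],"twist":[0,0,0]},{"fingers":-1,"delta_pos":[0,0,0],"twist":[0,0,0]}]'
python3 -m inch '[{"fingers":-1,"delta_pos":[0,0,0],"twist":[0,0,0]},{"fingers":-1,"delta_pos":[0,0,0],"twist":[0,0,0]}]'
python3 -m inch '[{"fingers":-1,"delta_pos":[-0.4,0,0],"twist":[0,0,0]},{"fingers":-1,"delta_pos":[0,2,0],"twist":[0,0,0]},{"fingers":-1,"delta_pos":[0,2,0],"twist":[0,0,0]},{"fingers":-1,"delta_pos":[0,2,0],"twist":[0,0,0]},{"fingers":-1,"delta_pos":[0,2,0],"twist":[0,0,0]}]'
python3 -m inch '[{"fingers":-1,"delta_pos":[0,1.8,0],"twist":[0,0,0]},{"fingers":-1,"delta_pos":[0,0,0],"twist":[0,0,0]}]'
python3 - <<'E'
from m import *
f=frame("wrist","ao_wrist"); rel([.6118,.0467,.20],34.3)
E
```

```text
time: 49.45
tool_pos: [0.4477, -0.3728, 0.0415]
tool_rot: [0.676, -0.209, 0.675, 0.209]
contact_force: [0.7, 0.1, 1.0]
gripper_width: 0.278
time: 49.7
tool_pos: [0.4477, -0.3728, 0.0415]
tool_rot: [0.676, -0.209, 0.675, 0.209]
contact_force: [-0.8, -0.1, 2.7]
gripper_width: 0.293
time: 50.32
tool_pos: [0.4014, -0.3053, 0.0443]
tool_rot: [0.675, -0.209, 0.676, 0.209]
contact_force: [-0.6, 0.1, -0.8]
gripper_width: 0.29
time: 50.58
tool_pos: [0.3913, -0.2903, 0.0441]
tool_rot: [0.675, -0.209, 0.676, 0.21]
contact_force: [0.7, 0.2, -1.7]
gripper_width: 0.287
t 50.62 tcp [ 0.3919 -0.2912  0.0446] shift cm [-15.54  15.46  37.23]
jaw yaw 34.4 toolx [-0.  0. -1.]
twist total deg [ 0.1  -0.   -0.01] joints [-0.79 -0.12  2.06 -0.    1.2  -1.39]
```

View pics/ao_wrist.png

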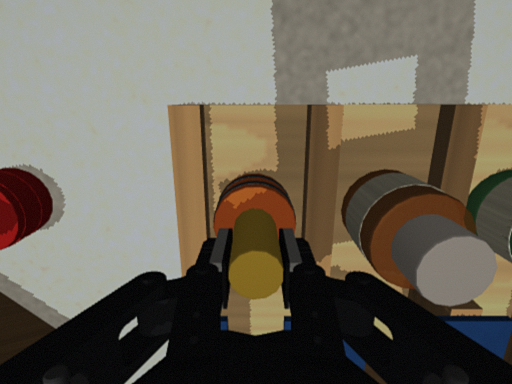

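```bash
python3 -m inch '[{"fingers":-1,"delta_pos":[-5,0,0],"twist":[0,0,0]},{"fingers":-1,"delta_pos":[-5.5,0,0],"twist":[0,0,0]},{"fingers":-1,"delta_pos":[-5.5,0,0],"twist":[0,0,0]},{"fingers":-1,"delta_pos":[0,2.2,5.3],"twist":[0,0,0]},{"fingers":-1,"delta_pos":[0,2.2,5.3],"twist":[0,0,0]}]'
python3 -m inch '[{"fingers":-1,"delta_pos":[0,2.2,5.3],"twist":[0,0,0]},{"fingers":-1,"delta_pos":[0,2.2,5.3],"twist":[0,0,0]},{"fingers":-1,"delta_pos":[0,2.2,5.3],"twist":[0,0,0]},{"fingers":-1,"delta_pos":[0,2.2,5.3],"twist":[0,0,0]},{"fingers":-1,"delta_pos":[0,2.2,5.3],"twist":[0,0,0]}]'
python3 -m inch '[{"fingers":-1,"delta_pos":[0,0,0],"twist":[-10,0,0]},{"fingers":-1,"delta_pos":[0,0,0],"twist":[-10,0,0]},{"fingers":-1,"delta_pos":[0,0,0],"twist":[-10,0,0]},{"fingers":-1,"delta_pos":[0,0,0],"twist":[-10,0,0]},{"fingers":-1,"delta_pos":[0,0,0],"twist":[-10,0,0]}]'
python3 -m inch '[{"fingers":-1,"delta_pos":[0,0,0],"twist":[-10,0,0]},{"fingers":-1,"delta_pos":[0,0,0],"twist":[0,0,0]}]'
python3 - <<'E'
from m import *
f=frame("wrist","ap_wrist"); rel([.6118,.0467,.165],94)
E
```

```text
time: 51.25
tool_pos: [0.4564, -0.1957, 0.2067]
tool_rot: [0.677, -0.209, 0.675, 0.207]
contact_force: [0.7, -0.4, -1.4]
gripper_width: 0.285
time: 51.88
tool_pos: [0.6131, 0.0465, 0.2049]
tool_rot: [0.676, -0.209, 0.675, 0.209]
contact_force: [0.3, -0.3, -0.6]
gripper_width: 0.282
time: 52.5
tool_pos: [0.6121, 0.0448, 0.2047]
tool_rot: [0.523, -0.476, 0.523, 0.476]
contact_force: [0.3, -0.1, -1.8]
gripper_width: 0.286
time: 52.75
tool_pos: [0.612, 0.0448, 0.2047]
tool_rot: [0.481, -0.518, 0.481, 0.518]
contact_force: [-0.6, -0.8, -1.3]
gripper_width: 0.286
t 52.8 tcp [0.6119 0.0449 0.2047] shift cm [ 3.97 -0.01  0.18]
jaw yaw 94.2 toolx [-0. -0. -1.]
twist total deg [ 0.19 -0.   -0.01] joints [-0.05  0.02  1.64 -0.    1.48 -1.69]
```

View pics/ap_wrist.png

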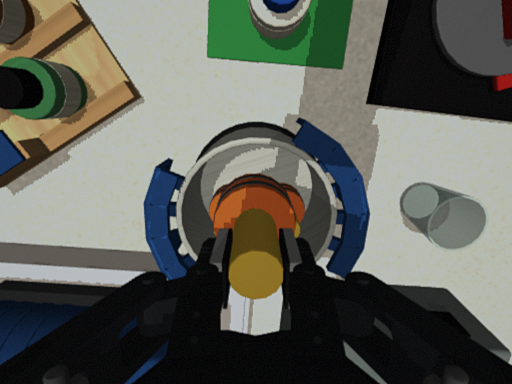

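```bash
python3 -m inch '[{"fingers":-1,"delta_pos":[4,0,0.3],"twist":[0,0,0]},{"fingers":-1,"delta_pos":[4,0,0],"twist":[0,0,0]},{"fingers":-1,"delta_pos":[0,0,0],"twist":[0,0,0]}]'
python3 - <<'E'
from m import *
f=frame("wrist","aq_wrist"); rel([.6118,.0475,.05],94)
E
```

```text
time: 53.18
tool_pos: [0.6081, 0.0481, 0.1204]
tool_rot: [0.479, -0.516, 0.483, 0.521]
contact_force: [-0.3, 0.2, -1.2]
gripper_width: 0.282
t 53.23 tcp [0.6101 0.048  0.1235] shift cm [ 7.34 -0.19 -0.07]
jaw yaw 94.3 toolx [-0.004  0.    -1.   ]
twist total deg [ 0.29  0.02 -0.2 ] joints [-0.04  0.09  1.71 -0.    1.35 -1.69]
```

View pics/aq_wrist.png

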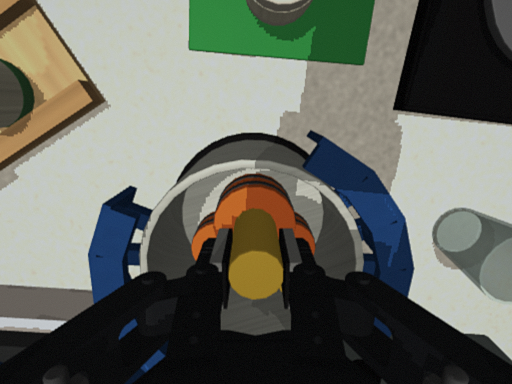

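```bash
python3 -m inch '[{"fingers":-1,"delta_pos":[3,0,0],"twist":[0,0,0]},{"fingers":-1,"delta_pos":[3,0,0],"twist":[0,0,0]},{"fingers":-1,"delta_pos":[0.8,0,0],"twist":[0,0,0]},{"fingers":-1,"delta_pos":[0,0,0],"twist":[0,0,0]},{"fingers":-1,"delta_pos":[0,0,0],"twist":[0,0,0]}]'
python3 -m inch '[{"fingers":-1,"delta_pos":[0.5,0,0],"twist":[0,0,0]},{"fingers":-1,"delta_pos":[0,0,0],"twist":[0,0,0]},{"fingers":-1,"delta_pos":[0,0,0],"twist":[0,0,0]}]'
```

```text
time: 53.85
tool_pos: [0.6128, 0.048, 0.0594]
tool_rot: [-0.481, 0.52, -0.48, -0.518]
contact_force: [0.4, 1.4, -1.8]
gripper_width: 0.283
time: 54.22
tool_pos: [0.6111, 0.0481, 0.052]
tool_rot: [0.481, -0.519, 0.481, 0.519]
contact_force: [0.7, -0.7, -1.5]
gripper_width: 0.282
```

```bash
python3 -m inch '[{"fingers":-1,"delta_pos":[0.4,0,0],"twist":[0,0,0]},{"fingers":-1,"delta_pos":[0,0,0],"twist":[0,0,0]},{"fingers":-1,"delta_pos":[0.2,0,0],"twist":[0,0,0]},{"fingers":-1,"delta_pos":[0,0,0],"twist":[0,0,0]}]'
```

```text
time: 54.72
tool_pos: [0.611, 0.048, 0.0458]
tool_rot: [0.48, -0.519, 0.481, 0.519]
contact_force: [-1.0, 0.0, -2.9]
gripper_width: 0.283
```

```bash
python3 -m inch '[{"fingers":-1,"delta_pos":[0.1,0,0],"twist":[0,0,0]},{"fingers":-1,"delta_pos":[0,0,0],"twist":[0,0,0]}]'
python3 -m inch '[{"fingers":0,"delta_pos":[0,0,0],"twist":[0,0,0]},{"fingers":0,"delta_pos":[0,0,0],"twist":[0,0,0]},{"fingers":0,"delta_pos":[-2,0,0],"twist":[0,0,0]},{"fingers":0,"delta_pos":[-5,0,0],"twist":[0,0,0]},{"fingers":0,"delta_pos":[-6,0,0],"twist":[0,0,0]}]'
python3 -m inch '[{"fingers":0.3,"delta_pos":[-2,3,0],"twist":[10,0,0]},{"fingers":0.3,"delta_pos":[0,3,0],"twist":[10,0,0]},{"fingers":0.3,"delta_pos":[0,3,0],"twist":[10,0,0]},{"fingers":0.3,"delta_pos":[0,0,0],"twist":[10,0,0]},{"fingers":0.3,"delta_pos":[0,0,0],"twist":[10,0,0]}]'
python3 -m inch '[{"fingers":0.3,"delta_pos":[0,0,0],"twist":[10,0,0]},{"fingers":0.3,"delta_pos":[0,0,0],"twist":[0,0,0]}]'
python3 - <<'E'
from m import *
f=frame("wrist","ar_wrist"); tops(f); rel([.44,.055,.125],34.3)
E
```

```text
time: 54.98
tool_pos: [0.6114, 0.048, 0.0455]
tool_rot: [-0.481, 0.519, -0.48, -0.519]
contact_force: [-0.6, 0.3, 2.5]
gripper_width: 0.29
time: 55.6
tool_pos: [0.6104, 0.0481, 0.1765]
tool_rot: [0.48, -0.518, 0.481, 0.519]
contact_force: [1.4, 0.3, -0.1]
gripper_width: 0.502
time: 56.22
tool_pos: [0.5225, 0.0569, 0.1969]
tool_rot: [0.656, -0.266, 0.655, 0.265]
contact_force: [-0.3, 0.5, 0.1]
gripper_width: 0.649
time: 56.48
tool_pos: [0.5228, 0.0568, 0.1965]
tool_rot: [0.676, -0.21, 0.675, 0.209]
contact_force: [0.7, 0.2, -0.8]
gripper_width: 0.655
[181.6 130.8] [ 162  111   40   41 1278] [0.4425 0.0584 0.097 ] [110 206 124]
[336.1 162.5] [294 154 108  24 321] [0.5762 0.1148 0.097 ] [107 189  31]
[288.8 217.7] [274 195  34  62 260] [0.5727 0.0451 0.097 ] [30 20 63]
[416.7 248.3] [402 202  24  77 563] [0.7006 0.092  0.097 ] [30 18 56]
[325.7 230.1] [310 222  27  19 239] [0.6112 0.0552 0.097 ] [ 22 192 137]
[382.3 235.4] [367 222  31  28 633] [0.6618 0.083  0.097 ] [ 28 178 169]
[497.4 256.9] [476 222  36  64 762] [0.7764 0.132  0.097 ] [68 28 37]
[303.  296.1] [283 269  39  43 264] [ 0.6395 -0.0195  0.097 ] [38 19 53]
[275.4 294.8] [262 287  28  17 242] [ 0.614  -0.0351  0.097 ] [109 227  27]
[304.2 318. ] [292 307  28  23 195] [ 0.6578 -0.0416  0.097 ] [108 209  55]
[141.5 356. ] [136 343  11  26 203] [ 0.5346 -0.1902  0.097 ] [60 36 14]
[400.2 377.6] [387 369  24  15 198] [ 0.8041 -0.0449  0.097 ] [110 177  36]
t 56.52 tcp [0.5228 0.0568 0.1962] shift cm [ 7.11  4.56 -6.93]
jaw yaw 34.5 toolx [ 0.002 -0.    -1.   ]
twist total deg [0.25 0.08 0.06] joints [-0.03 -0.18  1.85 -0.    1.47 -0.64]
```

View pics/ar_wrist.png

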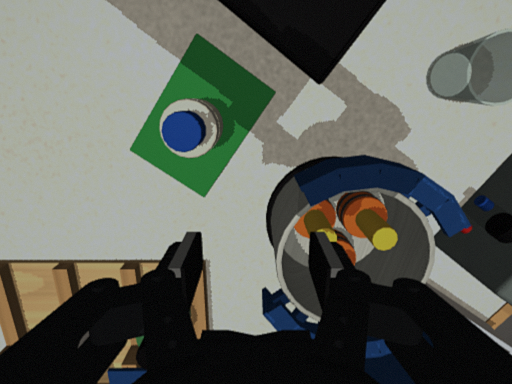

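```bash
python3 -m inch '[{"fingers":0.3,"delta_pos":[0,2.4,-3.3],"twist":[0,0,0]},{"fingers":0.3,"delta_pos":[3.5,2.4,-3.3],"twist":[0,0,0]},{"fingers":0.3,"delta_pos":[3.5,0,0],"twist":[0,0,0]},{"fingers":0.3,"delta_pos":[0,0,0],"twist":[0,0,0]},{"fingers":0.3,"delta_pos":[0,0,0],"twist":[0,0,0]}]'
python3 - <<'E'
from m import *
f=frame("wrist","as_wrist"); tops(f,.083,.098,.091); rel([.4415,.057,.0345],34.3)
E
```

```text
time: 57.15
tool_pos: [0.4421, 0.0591, 0.1268]
tool_rot: [0.676, -0.21, 0.675, 0.209]
contact_force: [-0.7, -0.0, 0.9]
gripper_width: 0.649
[251.  203.4] [ 226  179   50   50 1927] [0.4406 0.0579 0.091 ] [110 213  78]
[438.3 241.6] [385 231 127  33 609] [0.5784 0.1141 0.091 ] [108 213  30]
[478.3 310.8] [462 301  39  23 446] [0.6521 0.0867 0.091 ] [ 22 201  75]
t 57.2 tcp [0.4426 0.0591 0.1273] shift cm [ 9.28 -0.09 -0.23]
jaw yaw 34.4 toolx [ 0.003 -0.    -1.   ]
twist total deg [0.12 0.15 0.11] joints [-0.03 -0.34  2.1   0.    1.39 -0.64]
```

View pics/as_wrist.png

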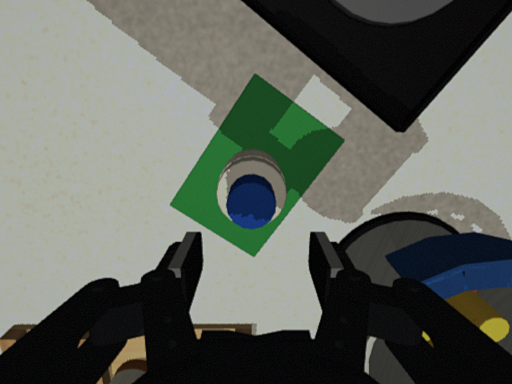

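```bash
python3 -m inch '[{"fingers":0.3,"delta_pos":[3.5,-0.1,-0.2],"twist":[0,0,0]},{"fingers":0.3,"delta_pos":[3.5,0,0],"twist":[0,0,0]},{"fingers":0.3,"delta_pos":[2.2,0,0],"twist":[0,0,0]},{"fingers":0.3,"delta_pos":[0,0,0],"twist":[0,0,0]},{"fingers":-1,"delta_pos":[0,0,0],"twist":[0,0,0]}]'
python3 -m inch '[{"fingers":-1,"delta_pos":[0,0,0],"twist":[0,0,0]},{"fingers":-1,"delta_pos":[0,0,0],"twist":[0,0,0]},{"fingers":-1,"delta_pos":[0,0,0],"twist":[0,0,0]},{"fingers":-1,"delta_pos":[0,0,0],"twist":[0,0,0]}]'
python3 -m inch '[{"fingers":-1,"delta_pos":[-1,0,0],"twist":[0,0,0]},{"fingers":-1,"delta_pos":[-4,0,0],"twist":[0,0,0]},{"fingers":-1,"delta_pos":[-5,0,0],"twist":[0,0,0]},{"fingers":-1,"delta_pos":[-3,0,0],"twist":[0,0,0]},{"fingers":-1,"delta_pos":[0,0,0],"twist":[0,0,0]}]'
python3 - <<'E'
from m import *
f=frame("top"); crop(f,140,390,100,260,3,"at_top"); rel([.3932,-.2915,.16],34.3)
E
```

```text
time: 57.82
tool_pos: [0.4415, 0.057, 0.035]
tool_rot: [0.676, -0.209, 0.675, 0.209]
contact_force: [-1.6, -2.1, 1.4]
gripper_width: 0.45
time: 58.32
tool_pos: [0.4415, 0.057, 0.0352]
tool_rot: [0.677, -0.21, 0.674, 0.208]
contact_force: [-2.1, -1.1, 6.8]
gripper_width: 0.427
time: 58.95
tool_pos: [0.4417, 0.0572, 0.166]
tool_rot: [0.678, -0.21, 0.673, 0.208]
contact_force: [1.0, -0.2, -3.3]
gripper_width: 0.426
t 59.0 tcp [0.4401 0.0572 0.1634] shift cm [  0.33 -26.13 -23.57]
jaw yaw 34.4 toolx [ 0.002  0.    -1.   ]
twist total deg [0.08 0.09 0.06] joints [-0.04 -0.38  2.06  0.    1.46 -0.64]
```

View pics/at_top.png

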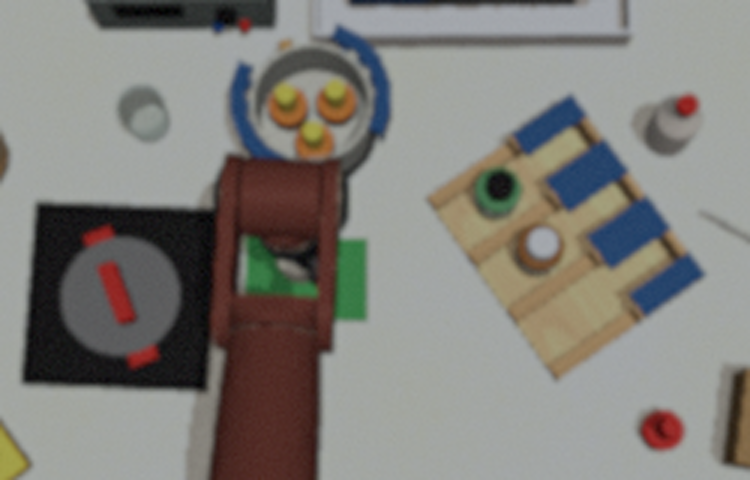

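```bash
python3 -m inch '[{"fingers":-1,"delta_pos":[0,-4.3,-3.9],"twist":[0,0,0]},{"fingers":-1,"delta_pos":[0,-4.3,-3.9],"twist":[0,0,0]},{"fingers":-1,"delta_pos":[0,-4.3,-3.9],"twist":[0,0,0]},{"fingers":-1,"delta_pos":[0,-4.3,-3.9],"twist":[0,0,0]},{"fingers":-1,"delta_pos":[0,-4.3,-3.9],"twist":[0,0,0]}]'
python3 -m inch '[{"fingers":-1,"delta_pos":[0,-4.3,-3.9],"twist":[0,0,0]},{"fingers":-1,"delta_pos":[0,0,0],"twist":[0,0,0]},{"fingers":-1,"delta_pos":[4,0,0],"twist":[0,0,0]},{"fingers":-1,"delta_pos":[4,0,0],"twist":[0,0,0]},{"fingers":-1,"delta_pos":[0,0,0],"twist":[0,0,0]}]'
python3 - <<'E'
from m import *
f=frame("wrist","au_wrist"); rel([.3938,-.2908,.0401],34.3)
E
```

```text
time: 59.62
tool_pos: [0.3984, -0.2311, 0.1599]
tool_rot: [0.675, -0.208, 0.676, 0.21]
contact_force: [0.9, 0.5, -3.4]
gripper_width: 0.424
time: 60.25
tool_pos: [0.3888, -0.2836, 0.0769]
tool_rot: [0.673, -0.205, 0.677, 0.213]
contact_force: [-0.9, 0.7, -2.2]
gripper_width: 0.424
t 60.3 tcp [ 0.3906 -0.2854  0.08  ] shift cm [ 3.99 -0.65 -0.04]
jaw yaw 34.4 toolx [-0.005  0.005 -1.   ]
twist total deg [ 0.12 -0.06 -0.38] joints [-0.79 -0.18  2.04  0.    1.28 -1.39]
```

View pics/au_wrist.png

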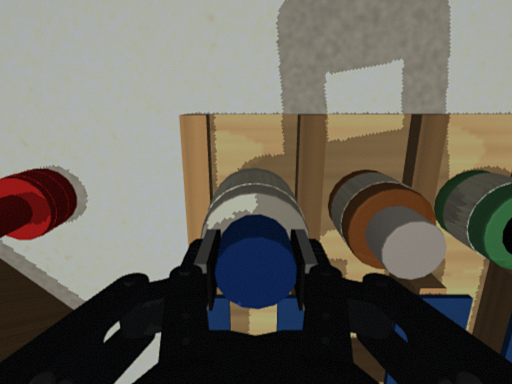

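```bash
python3 -m inch '[{"fingers":-1,"delta_pos":[2,-0.3,0],"twist":[0,0,0]},{"fingers":-1,"delta_pos":[1,0,0],"twist":[0,0,0]},{"fingers":-1,"delta_pos":[0.5,0,0],"twist":[0,0,0]},{"fingers":-1,"delta_pos":[0.2,0,0],"twist":[0,0,0]},{"fingers":-1,"delta_pos":[0,0,0],"twist":[0,0,0]}]'

```

```text
time: 60.92
tool_pos: [0.3943, -0.2906, 0.0465]
tool_rot: [0.676, -0.209, 0.675, 0.209]
contact_force: [-1.1, 0.3, -2.0]
gripper_width: 0.425
```

```bash
python3 -m inch '[{"fingers":-1,"delta_pos":[0.4,0,0],"twist":[0,0,0]},{"fingers":-1,"delta_pos":[0.2,0,0],"twist":[0,0,0]},{"fingers":-1,"delta_pos":[0,0,0],"twist":[0,0,0]}]'

```

```text
time: 61.3
tool_pos: [0.3942, -0.2907, 0.0404]
tool_rot: [0.676, -0.209, 0.675, 0.209]
contact_force: [-0.7, -0.1, -0.1]
gripper_width: 0.424
```

```bash
python3 -m inch '[{"fingers":-1,"delta_pos":[0.1,0,0],"twist":[0,0,0]},{"fingers":-1,"delta_pos":[0,0,0],"twist":[0,0,0]},{"fingers":0.3,"delta_pos":[0,0,0],"twist":[0,0,0]},{"fingers":0.3,"delta_pos":[0,0,0],"twist":[0,0,0]},{"fingers":0.3,"delta_pos":[-3,0,0],"twist":[0,0,0]}]'
python3 -m inch '[{"fingers":0.3,"delta_pos":[-5,0,0],"twist":[0,0,0]},{"fingers":0.3,"delta_pos":[-4,0,0],"twist":[0,0,0]},{"fingers":0.3,"delta_pos":[-4,0,4],"twist":[0,0,0]},{"fingers":0.3,"delta_pos":[0,2,4],"twist":[0,0,0]},{"fingers":0.3,"delta_pos":[0,0,0],"twist":[0,0,0]}]'
python3 - <<'E'
from m import *
f=frame("wrist","av_wrist"); tops(f); rel([.44,.2,.25],34.3)
E
```

```text
time: 61.92
tool_pos: [0.3923, -0.2886, 0.0664]
tool_rot: [0.675, -0.207, 0.677, 0.211]
contact_force: [0.7, 0.5, -0.1]
gripper_width: 0.645
time: 62.55
tool_pos: [0.45, -0.227, 0.1995]
tool_rot: [0.675, -0.21, 0.675, 0.21]
contact_force: [-0.1, -0.7, -1.1]
gripper_width: 0.654
[171.6 199.5] [ 152  181   40   38 1138] [ 0.3949 -0.2892  0.097 ] [110 202 121]
[264. 199.] [ 245  181   39   37 1112] [ 0.4691 -0.2374  0.097 ] [103  13 176]
[355.3 199.5] [ 336  181   40   38 1143] [ 0.5431 -0.1869  0.097 ] [45 57  9]
[504.9 337.1] [494 324  18  25 247] [ 0.7922 -0.2173  0.097 ] [107 199  32]
t 62.6 tcp [ 0.4491 -0.2279  0.1988] shift cm [-5.13 35.77 23.49]
jaw yaw 34.5 toolx [-0. -0. -1.]
twist total deg [ 0.22 -0.02  0.01] joints [-0.62 -0.24  1.89 -0.    1.49 -1.22]
```

View pics/av_wrist.png

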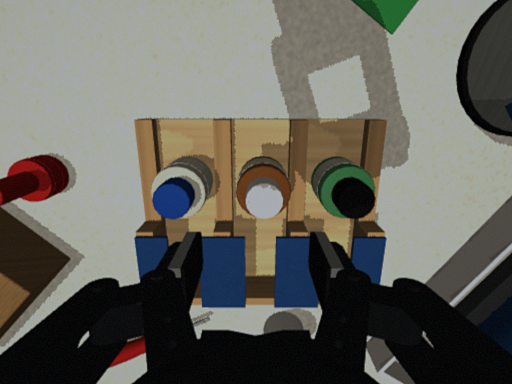

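```bash
python3 - <<'E'
from m import *
f=frame("wrist"); u=np.array([np.cos(np.radians(-55.6)),np.sin(np.radians(-55.6))])
fe=ray(f,260,119,.032)[:2]@u; fe2=ray(f,260,119,.024)[:2]@u; ro=ray(f,220,237,.062)[:2]@u
for p in[(.3949,-.2892),(.4691,-.2374),(.5431,-.1869)]:
    s=np.array(p)@u; print("rack x from front edge",(s-fe-.125).round(4),(s-fe2-.125).round(4),"from roof",(s-ro+.005).round(4))
t=frame("top"); g=frame("scene"); crop(t,90,440,60,260,2,"aw_top"); crop(g,120,420,120,330,2.5,"aw_sc")
E
```

```text
rack x from front edge -0.0518 -0.0523 from roof -0.0521
rack x from front edge -0.0526 -0.0531 from roof -0.0529
rack x from front edge -0.0525 -0.053 from roof -0.0528
```

View pics/aw_top.png

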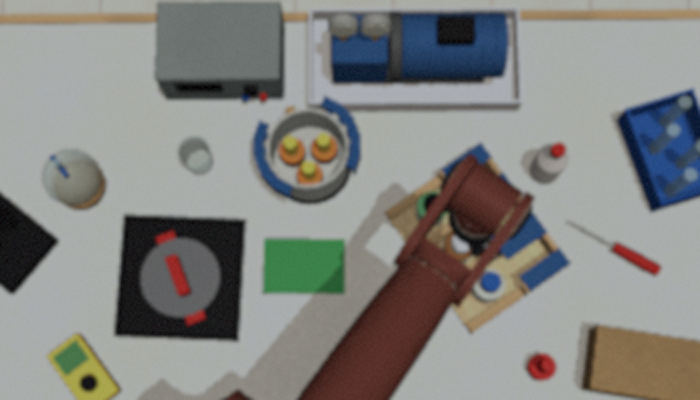

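View pics/aw_sc.png

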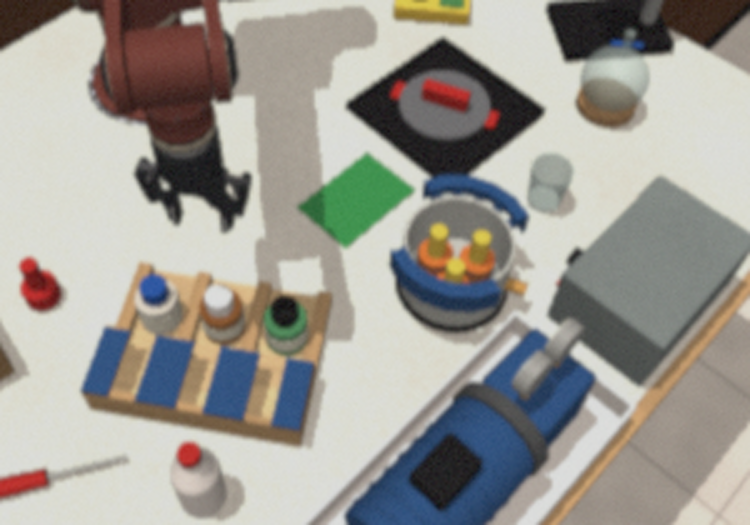

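```bash
python3 -c "
from plant import manip
print(manip.job_done()); print(manip.state()['time'])"
```

```text
the job is handed in; nothing more can be done
None
the job is handed in; nothing more can be done
```

The job is handed in at about 63 s, with every step done and the last checks in agreement with the rules.

**What I did:**
- I turned the lid about 39° anticlockwise, lifted it off and laid it flat in the middle of the tray.
- I fetched all three cartridges and stood them on the canister floor, using the mat and the emptied lanes for the jars.
- The jars went back in the front places: white, amber, green from the lane nearest the red look-alike.

**Last checks:**
- **Lid:** the bar's centre is about 40 mm above the table (rule 32 to 48 mm) and within a few mm of the tray's middle, bar up.
- **Cartridges:** all three stand upright in the canister in both the top and scene views.
- **Jars:** all upright, with cap tops at the right height. They are 52 to 53 mm in front of the rack's middle, against a limit of 20 to 70 mm.
- **Bystanders:** they look where they were in the pictures; I did not measure their shift. The red look-alike was not touched, and I saw no sign of a jar being knocked aside.

**What disagreed:**
- **Fingertip height:** the real tips sit about 34 mm higher than the reported tool position. My first close on the lid bar therefore shut on air above it; I corrected for the offset from then on.
- **Lid angle:** the locked lid stood about 0.68 rad from the canister's axis, not the 0.92 to 1.22 rad given. I aligned it by eye with the slots and it lifted freely.

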